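# Lock the filter cover's open quarter-turn stud

## Task

One of the two slotted studs on the extractor's filter cover is still open: its head stands proud of its steel collar. With the key, press it and turn it clockwise, feeling for the place where it lets you push it in, then on to its stop until it drops back up into its catch with its head flush; then put the key back standing fully seated in its rest. Leave the locked stud and the other things on the bench as they are.

Things in the scene. Friction and masses are not known exactly. Their poses are not given: they have to be found in the camera images.
- cover: fixed base of the dust extractor on the bench, a flat aluminium block 220 (x) x 360 (y) x 40 mm high with a dark grille in the middle of its top; origin at the centre of its underside. The two studs stand on its top, 95 mm either side of the middle along its y, and either one may be the open one.
- stud_open: fixed steel collar (ring) of the open stud: 64 mm outside, 48 mm inside diameter, 18 mm high, standing on the cover (its rim is 58 mm above the bench); origin at the centre of its underside, z up. The round head inside is 44 mm across.
- stud_open_slot (a point): centre of the top face of the open stud's head; it moves with the head; z up, x along the slot. The slot is 9 mm wide, 7 mm deep and runs right across the 44 mm head (open at both ends). At the start the head stands 6 mm above the collar's rim.
- stud_open_press (a joint): how far the open stud's head is pushed down, m: 0 at the start, bottoms at 0.0125. A spring pushes it up, 5 N at 0 to 11 N at the bottom. At the start its cross pin lands on a hidden plate after 0.002; at the plate's entry it can be pushed on. From 0.010 it can pass under the plate (let go there, it stays at 0.010). In the catch the spring holds it at 0.006, head flush with the rim.
- stud_open_turn (a joint): turn of the open stud, rad, growing clockwise seen from above; starts at -0.6 to -0.4. The hidden plate sits differently each time: its entry is 0.2 rad wide, centred between -0.15 and 0.15; the catch is 1.0 clockwise of the entry's centre, 0.17 wide, with a hard stop right behind it. Turning needs 0.05 to 0.2 N m. Pressed lightly and turned clockwise, the pin finds the entry.
- stud_shut: fixed steel collar of the other, already locked stud, same sizes; its head is flush with the rim (6 mm lower than the open one) and its slot points differently
- stud_shut_turn (a joint): turn of the locked stud, rad, clockwise from above; about 1.0 when locked; must stay as it is
- key: slotted key standing upright in its rest, 95 mm long, 160 g; origin mid lower edge of the blade, z up the key. Steel blade to 20 mm up, 36 mm wide (x), 5 mm thick (y; 3 mm in the lowest 4 mm); round flange 28 mm across from 20 to 26 mm; shaft 16 mm across to 53 mm; black flat bow from 53 to 95 mm, 46 mm wide (x), 14 mm thick (y): grip it across its thickness. Same either way round.
- rest: fixed grey key rest, block 75 (x) x 50 (y) x 30 mm high; origin at the centre of its underside. A through slot 45 mm (x) x 11 mm (y) in the middle of its top takes the blade; the key's flange then rests on the block's top, the key's origin 10 mm above the rest's.
- wheel: felt polishing wheel lying flat, grey, 80 mm across, 22 mm thick; origin at the centre of its underside; a bystander, leave it
- brush: bench brush, 190 mm long, wooden handle; lying on the cover between the studs; a bystander, leave it
- wrench: flat steel wrench, 170 mm long; lying on the bench; a bystander, leave it
- bottle: upright white plastic bottle, 60 mm across, 150 mm high; origin at the centre of its underside; a bystander, leave it
- compound_bar: brown bar of polishing compound, 110 x 45 x 35 mm; lying on the bench; a bystander, leave it
- collet: steel collet standing narrow end down, 52 mm across, 65 mm high; origin at the centre of its underside; a bystander, leave it
- cup: open aluminium cup, 80 mm across, 60 mm high; origin at the centre of its underside; a bystander, leave it
There are look-alikes about, which are no part of the job. What is shaped like the rest but green is not meant.

How it is judged:
On the way, in this order (a step that is already met when the one before it is completed fails the run):
1. the open stud is pushed in through its entry with the key (value of joint stud_open_press above 0.009 m and contact force between key and stud_open above 2 N and value of joint stud_open_turn below 0.5 rad), for 0.05 s.
2. the stud is turned and has dropped back up into its catch (value of joint stud_open_press between 0.0045 and 0.0078 m and value of joint stud_open_turn above 0.6 rad), for 0.2 s.
At the end, for the whole second after the job is handed in: The open stud is in its catch: pressed in 4.5 to 7.8 mm (head about flush) and turned beyond 0.6 rad; the key stands at rest in its rest, origin within 10 mm of the rest's middle, 6 to 12.5 mm above the rest's underside (flange on the block), tilted less than 0.12 rad (all of step 2 and horizontal distance between key and rest below 0.01 m and z of key in the frame of rest between 0.006 and 0.0125 m and angle between key's own z axis and vertical below 0.12 rad and linear speed of key below 0.02 m/s); the robot touches nothing.
It fails at once if the locked stud is turned (below 0.7 or beyond 1.3 rad) (value of joint stud_shut_turn below 0.7 rad or value of joint stud_shut_turn above 1.3 rad).
It fails at once if a bystander is moved by more than 40 mm (distance of any of wheel, brush, wrench, bottle, compound_bar, collet, cup from where it was at the start of the episode above 0.04 m).
It also fails if it takes over 59 s, if anything falls off the work surface, if the arm or the gripper's body presses on something with over 40 N, if the wrist force passes 120 N, or if a joint passes its speed limit or range.

## Robot

A 6-joint arm with a two-finger parallel gripper is mounted at the origin on the work surface. World frame = base frame: x ahead of the robot, y to its left, z up, the work surface at z = 0. Lengths are in m, angles in rad, forces in N, time in s.
With the tool pointing down it reaches from about 0.25 to 0.725 m from the base axis. Payload 9.7 kg.
Tool frame: the origin (TCP) lies on the centre line of the jaws, within the pads' length; the fingertips stand 25 mm ahead of it and the grasp point (between the pads) lies 6 mm ahead of it; y points along the fingers, z is the direction in which the jaws open and shut, and the axes are right-handed (so a half turn about y gives the same grasp; the last joint's range is limited). The gripper opens to 85 mm and grips with 20 to 120 N. Pads are 22 mm wide; open, the fingers measure 114 mm over their backs; the gripper's body (76 mm by 85 mm) begins 54 mm behind the grasp point. The pads swing forward as they close: fully open they stand 13 mm farther back than shut.
Start: joints at [1.206, 0.087, 0.176, 1.66, 0, 1.571], TCP at [0.196, 0.514, 0.256] pointing down, gripper open.
Joint ranges: [-3.13, 3.13], [-0.85, 1.81], [-1.15, 1.24], [-2.2, 2.28], [-1.44, 1.52], [-3.14, 3.14]. Speed limits (rad/s): [2.22, 2.22, 2.57, 3.14, 3.14, 3.14].

## Interface

Orientations are given as a 3x3 rotation matrix whose columns are the frame's x, y, z axes.
In Python, from plant import ctrl gives the robot as it stands. The module is installed in compiled form; this text tells all that it offers.
- The arm moves only by the tool send_rows, never from a script. Its argument "steps" is a list that holds one entry, the list of rows, each a list of 6 numbers: the shift along the tool's x, y, z in mm, then the turn, a rotation vector about the tool's x, y, z in degrees. A call has 1 to 8 rows; each row is the pose to reach, as a shift and turn from the pose commanded when the call began, along the tool's axes at that moment; what a row does not reach only later rows make up. A row lasts 1/12 s, in which the tool goes at most 41.7 mm and 7.16 degrees, less where a joint would pass 70% of its speed; a pose out of reach is approached as far as the arm can. A call with a gripper value outside its range is refused whole. "grip" is the opening, from 0 (shut) to 1 (fully open), set as the call begins (left out, the last holds). The fingers move at their own pace and stop on an object; "squeeze" is the grip in N (left out, the last holds). Time passes only in rows, so rows that repeat a pose let the fingers close. It gives the time, the measured TCP pose, the force and the opening at its end, in the units of the state.
- ctrl.observe(): the state, without advancing time (a new reading comes with each control period).
- ctrl.camera(name): name is "scene" or "top"; returns a dict with "image" (420x560x3 uint8, blue, green, red), "fx", "fy", "cx", "cy" (pixels), "R" (3x3) and "t" (3): a world point X has camera coordinates R X + t. Camera axes: x right, y down, z forward; pixel columns grow to the right and rows downward; lengths in m; the calibration is good to about 2 mm. A picture is of the moment at which its call begins. There is no depth.
- ctrl.sign_off(): hands the job in, once; it reports no verdict.
The state is a dict: "time_s": time; "q": joint angles; "qd": joint speeds; "tau": joint torques, N m; "ee_pos": TCP position; "tcp_rot": TCP orientation; "force": force on the tool from outside, world axes, zero at the start; "torque": the same for the moment, N m; "gripper_width": finger opening in m.
Only numpy, scipy, OpenCV 4.12 (cv2) and the standard library are available. Lean on these libraries where they do the work, as an engineer would, in place of code of your own. Each camera call takes 0.05 s, during which the arm holds its last target.

## Working session

There is one attempt and no reset: what is moved stays moved. The work goes in short steps, Python scripts to look and compute and a tool call to move; the robot and the scene stay as the last step left them, time stands still between calls to the robot, and variables do not carry over. Pictures are saved under pics/ and viewed, and the job is handed in when it is done.

Besides the shell and the picture viewer there is one more tool, called after ">>>" by a JSON object that holds its "name" and its "arguments". send_rows: Moves the arm, as the interface text tells. Its arguments: {"type":"object","properties":{"steps":{"type":"array","items":{"type":"array","items":{"type":"array","items":{"type":"number"}}}},"grip":{"type":"number"},"squeeze":{"type":"number"}},"required":["steps"]}

```bash
mkdir -p pics; python3 - <<'E'
from plant import ctrl
import cv2,numpy as np
for n in("scene","top"):
    c=ctrl.camera(n); cv2.imwrite(f"pics/{n}0.png",c["image"]); print(n,c["fx"],c["fy"],c["cx"],c["cy"],np.round(c["R"],4).tolist(),np.round(c["t"],4).tolist())
s=ctrl.observe(); print(s)
E
```

```text
scene 384.25888470323275 384.25888470323275 276.0602856472624 213.46710742729474 [[0.5508, 0.8344, 0.0195], [0.4516, -0.2783, -0.8477], [-0.7019, 0.4757, -0.5301]] [-0.2988, -0.1851, 1.6705]
top 546.525999686217 546.525999686217 278.2716394251493 205.68862167430268 [[-0.0156, -0.9999, -0.0009], [-0.9879, 0.0156, -0.1545], [0.1545, -0.0015, -0.988]] [-0.0154, 0.57, 1.4702]
{'time_s': 0.1, 'q': array([ 1.20600229e+00,  8.74068027e-02,  1.75238394e-01,  1.65980797e+00,
       -4.89740800e-06,  1.57078796e+00]), 'qd': array([-0.00126985, -0.00044012,  0.00063507,  0.00048809, -0.00070305,
        0.00162125]), 'tau': array([-3.86331385e-04, -5.21562660e+01,  4.65652299e+01,  1.60496944e-02,
       -8.77021165e-06,  2.15777391e-05]), 'ee_pos': array([0.19615658, 0.51364857, 0.25566584]), 'tcp_rot': array([[ 9.34200245e-01, -4.16414847e-04,  3.56748831e-01],
       [-3.56749074e-01, -1.10414409e-03,  9.34199593e-01],
       [ 4.88753354e-06, -9.99999304e-01, -1.18004729e-03]]), 'force': array([ 0.32218807, -0.46507792, -1.53782019]), 'torque': array([-0.01502912,  0.02188684,  0.01818493]), 'gripper_width': 0.0851811641908416}
```

View pics/scene0.png

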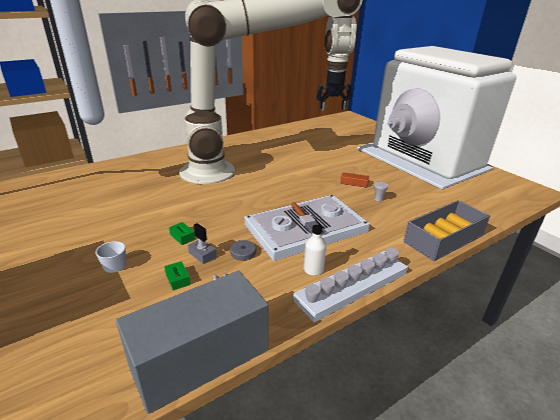

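View pics/top0.png

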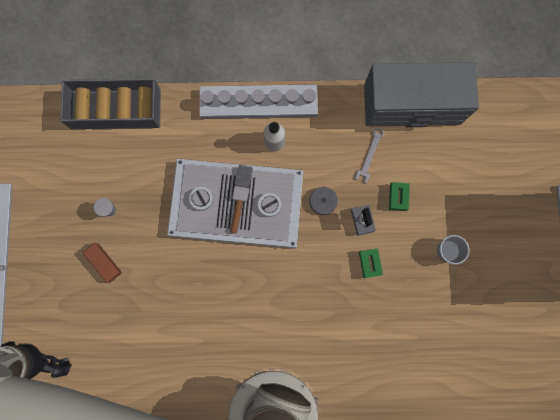

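```bash
python3 - <<'E'
import cv2,numpy as np
a=cv2.imread("pics/top0.png"); b=cv2.imread("pics/scene0.png")
def crop(im,x0,y0,w,h,k,n): cv2.imwrite(n,cv2.resize(im[y0:y0+h,x0:x0+w],None,fx=k,fy=k,interpolation=cv2.INTER_CUBIC))
crop(a,165,155,150,100,5,"pics/c1.png")
crop(a,300,170,120,115,5,"pics/c2.png")
crop(b,235,185,145,80,5,"pics/c3.png")
crop(b,150,210,120,85,6,"pics/c4.png")
E
```

```text
(no output)
```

View pics/c1.png

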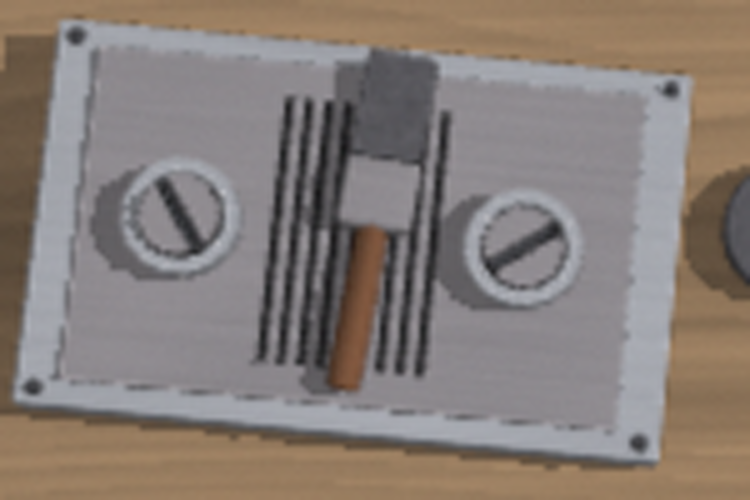

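View pics/c2.png

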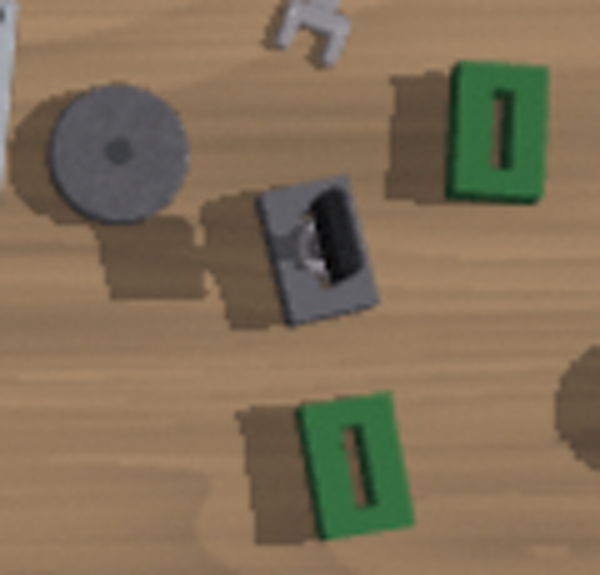

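View pics/c3.png

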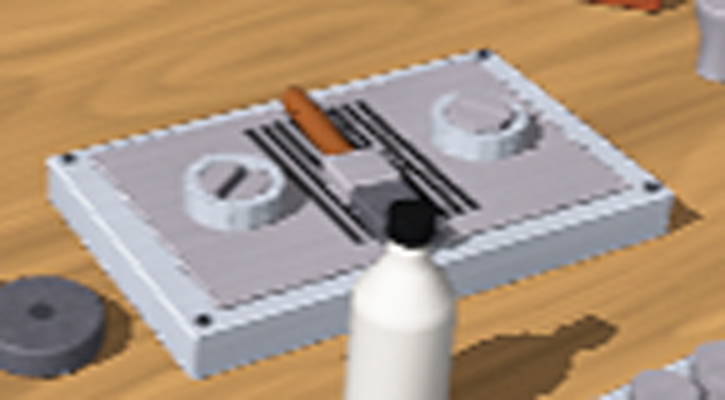

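View pics/c4.png

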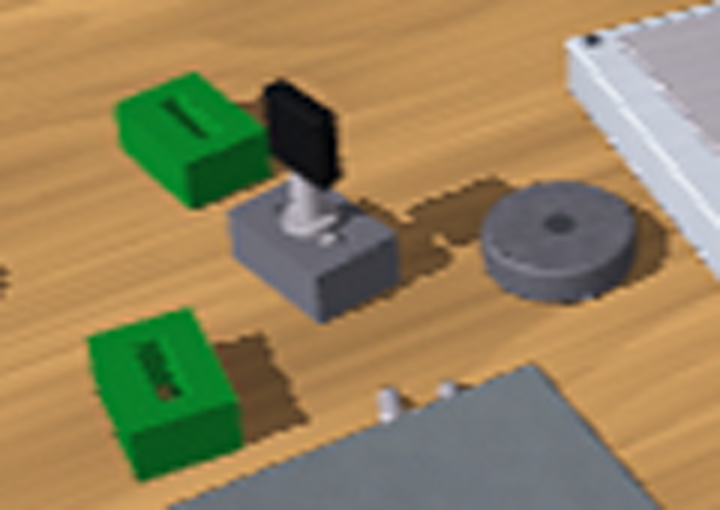

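```bash
python3 - <<'E'
import cv2,numpy as np
a=cv2.imread("pics/top0.png"); b=cv2.imread("pics/scene0.png")
def crop(im,x0,y0,w,h,k): return cv2.resize(im[y0:y0+h,x0:x0+w],None,fx=k,fy=k,interpolation=cv2.INTER_CUBIC)
cv2.imwrite("pics/d1.png",np.vstack([np.hstack([crop(b,317,193,30,28,13),crop(b,268,210,30,28,13)])]))
cv2.imwrite("pics/d2.png",np.hstack([crop(a,185,182,30,30,13),crop(a,254,188,30,30,13)]))
E
```

```text
(no output)
```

View pics/d1.png

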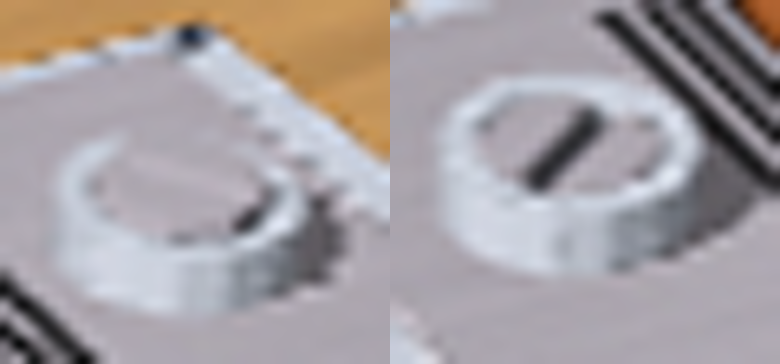

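View pics/d2.png

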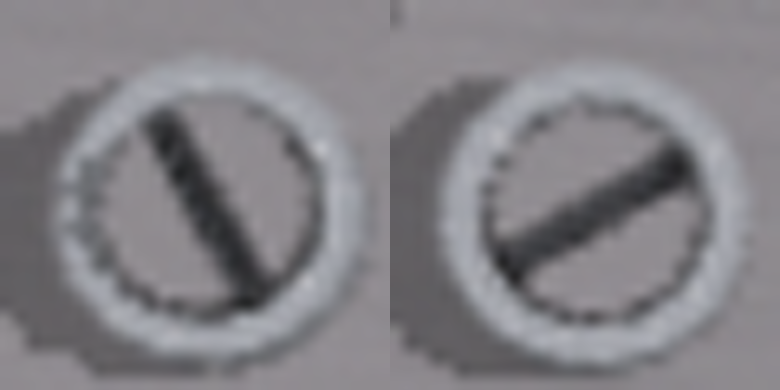

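```bash
cat > h.py <<'E'
import cv2,numpy as np
from scipy.optimize import least_squares
from plant import ctrl
def proj(c,X):
    X=np.atleast_2d(X); P=X@np.array(c["R"]).T+np.array(c["t"])
    return np.c_[c["fx"]*P[:,0]/P[:,2]+c["cx"],c["fy"]*P[:,1]/P[:,2]+c["cy"]]
def uncrop(p,x0,y0,k): return (np.array(p,float)+.5)/k-.5+[x0,y0]
def ray(c,uv,z):
    d=np.array([(uv[0]-c["cx"])/c["fx"],(uv[1]-c["cy"])/c["fy"],1]); R=np.array(c["R"]); t=np.array(c["t"])
    C=-R.T@t; D=R.T@d; return C+D*(z-C[2])/D[2]
def pl(p,pts): # x,y,yaw
    c,s=np.cos(p[2]),np.sin(p[2]); pts=np.array(pts,float)
    return np.c_[p[0]+c*pts[:,0]-s*pts[:,1],p[1]+s*pts[:,0]+c*pts[:,1],pts[:,2]]
E
python3 - <<'E'
from h import *
T=ctrl.camera("top");S=ctrl.camera("scene")
# cover top corners, order (+x,+y),(+x,-y),(-x,-y),(-x,+y)
L=np.array([[.11,.18,.04],[.11,-.18,.04],[-.11,-.18,.04],[-.11,.18,.04]])
mt=uncrop([(60,20),(692,75),(658,453),(14,398)],165,155,5)
ms=uncrop([(672,192),(196,346),(48,160),(484,50)],235,185,5)
for nm,use in(("top",1),("sc",2),("both",3)):
    f=lambda p:np.r_[(proj(T,pl(p,L))-mt).ravel() if use&1 else [],(proj(S,pl(p,L))-ms).ravel() if use&2 else []]
    r=least_squares(f,[.53,.1,0]); print("cover",nm,r.x,np.abs(r.fun).max()); 
cov=r.x
L2=np.array([[.0375,.025,.03],[.0375,-.025,.03],[-.0375,-.025,.03],[-.0375,.025,.03]])
mt=uncrop([(258,195),(345,177),(379,299),(291,324)],300,170,5)
ms=uncrop([(325,270),(230,212),(398,235)],150,210,6); idx=[1,2,0]
for nm,use in(("top",1),("both",3)):
    f=lambda p:np.r_[(proj(T,pl(p,L2))-mt).ravel() if use&1 else [],]
    r=least_squares(f,[.5,-.2,.25]); print("rest",nm,r.x,r.fun.round(2))
rest=r.x
print("scene proj rest top corners in c4:",((proj(S,pl(rest,L2))-[150,210])+.5)*6)
st=pl(cov,[[0,.095,.04],[0,-.095,.04]]);print("studs",st)
print([ (ray(T,uncrop(p,185,182,13),.058)) for p in [(210,212)]], ray(T,uncrop((600-390,212),254,188,13),.058))
a,b=uncrop([(158,118),(258,292)],185,182,13); A,B=ray(T,a,.064),ray(T,b,.064);d=A-B;print("slot",(A+B)/2,np.arctan2(d[1],d[0]))
E
python3 - <<'E'
import cv2
b=cv2.imread("pics/top0.png"); cv2.imwrite("pics/d3.png",cv2.resize(b[198:240,345:382],None,fx=14,fy=14,interpolation=cv2.INTER_CUBIC))
b=cv2.imread("pics/scene0.png"); cv2.imwrite("pics/d4.png",cv2.resize(b[220:266,184:224],None,fx=13,fy=13,interpolation=cv2.INTER_CUBIC))
E
```

```text
cover top [ 0.58424503  0.09380534 -0.10413942] 1.2903444995451423
cover sc [ 0.58829211  0.08890753 -0.09254913] 1.1095229032790712
cover both [ 0.58482056  0.09268482 -0.10063571] 1.6946230296086355
rest top [ 0.52981718 -0.26051004  0.22162598] [-0.07 -0.15 -0.19 -0.7   0.03  0.81  0.23  0.03]
rest both [ 0.52981718 -0.26051004  0.22162598] [-0.07 -0.15 -0.19 -0.7   0.03  0.81  0.23  0.03]
scene proj rest top corners in c4: [[400.35694355 236.18734516]
 [319.23952585 280.14914599]
 [228.70599059 214.26514843]
 [309.21280459 173.6059538 ]]
studs [[ 0.59436483  0.18720417  0.04      ]
 [ 0.5752763  -0.00183453  0.04      ]]
[array([0.59276462, 0.18881308, 0.058     ])] [ 0.57304535 -0.00085324  0.058     ]
slot [0.59326507 0.18841141 0.064     ] 0.5162442896018243
```

View pics/d3.png

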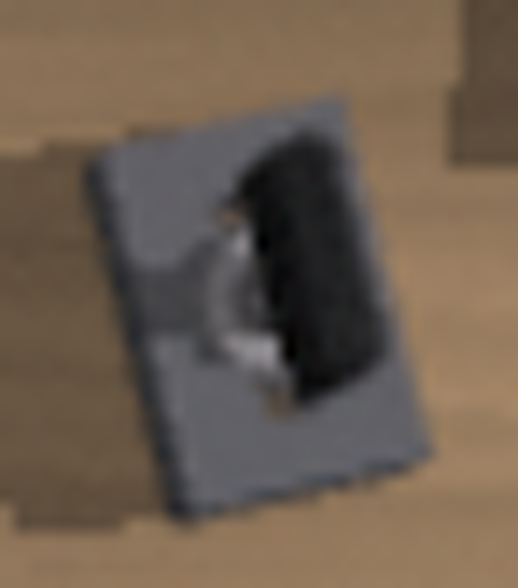

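View pics/d4.png

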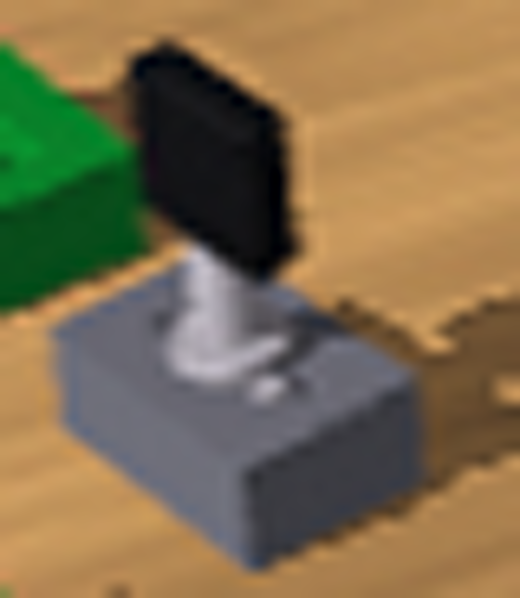

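```bash
cat >> h.py <<'E'
def box(x0,x1,y0,y1,z0,z1): return np.array([[x,y,z] for z in(z0,z1) for x,y in((x0,y0),(x1,y0),(x1,y1),(x0,y1))],float)
ED=[(0,1),(1,2),(2,3),(3,0),(4,5),(5,6),(6,7),(7,4),(0,4),(1,5),(2,6),(3,7)]
def over(c,x0,y0,w,h,k,items,name):
    im=cv2.resize(c["image"][y0:y0+h,x0:x0+w],None,fx=k,fy=k,interpolation=cv2.INTER_CUBIC)
    for P,col,kind in items:
        q=((proj(c,P)-[x0,y0])+.5)*k-.5
        q=np.round(q).astype(int)
        if kind=="box":
            for i,j in ED: cv2.line(im,tuple(map(int,q[i])),tuple(map(int,q[j])),col,1,cv2.LINE_AA)
        else: cv2.polylines(im,[q.reshape(-1,1,2)],True,col,1,cv2.LINE_AA)
    cv2.imwrite(name,im)
def circ(x,y,z,r): a=np.linspace(0,2*np.pi,60); return np.c_[x+r*np.cos(a),y+r*np.sin(a),0*a+z]
E
python3 - <<'E'
from h import *
T=ctrl.camera("top");S=ctrl.camera("scene")
r=[.5298,-.2605,.2216]; k=[.5298,-.2605,.2216]
it=[(pl(r,box(-.0375,.0375,-.025,.025,0,.03)),(0,255,255),"box"),(pl(k,box(-.023,.023,-.007,.007,.063,.105)),(0,255,0),"box"),(circ(k[0],k[1],.036,.014),(255,255,0),"p")]
over(T,340,190,46,56,10,it,"pics/e1.png");over(S,180,215,50,55,10,it,"pics/e2.png")
a=cv2.imread("pics/e1.png");b=cv2.imread("pics/e2.png");h=max(len(a),len(b))
pad=lambda i:cv2.copyMakeBorder(i,0,h-len(i),0,0,cv2.BORDER_CONSTANT)
cv2.imwrite("pics/e3.png",np.hstack([pad(a)[:, :400],pad(b)[:, :400]]))
cv2.imwrite("pics/e3.png",np.hstack([pad(a),pad(b)])[:,:800] if False else cv2.resize(np.hstack([pad(a),pad(b)]),None,fx=.83,fy=.83))
E
```

```text
(no output)
```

View pics/e3.png

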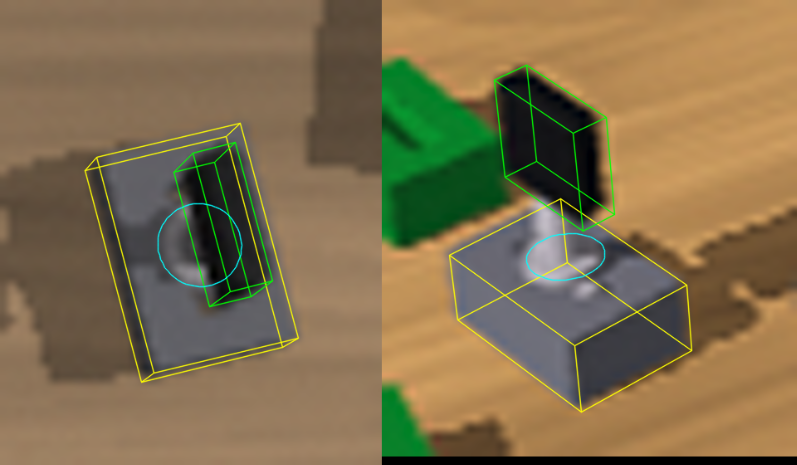

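```bash
cat > rel.py <<'E'
import sys,numpy as np
from scipy.spatial.transform import Rotation as Ro
from plant import ctrl
# args: x y z(m) zaxis_yaw_deg -> shift/turn in tool frame (upright tool)
x,y,z,w=map(float,sys.argv[1:5]); s=ctrl.observe(); R=np.array(s["tcp_rot"])
t=np.radians(w); Z=np.array([np.cos(t),np.sin(t),0]); Y=np.array([0,0,-1.]); X=np.cross(Y,Z)
G=np.c_[X,Y,Z]; U=R
print("shift",(R.T@(np.array([x,y,z])-s["ee_pos"])*1000).round(1),"turn",np.degrees(Ro.from_matrix(R.T@G).as_rotvec()).round(2))
print("t",s["time_s"],"q",np.round(s["q"],2),"pos",np.round(s["ee_pos"],4),"yaw",np.degrees(np.arctan2(R[1,2],R[0,2])).round(2),"F",np.round(s["force"],1),"M",np.round(s["torque"],2),"w",round(float(s["gripper_width"]),4))
E
python3 rel.py .5298 -.2605 .17 102.7
```

```text
shift [ 587.9   86.3 -604.3] turn [ 2.00e-02 -3.36e+01 -1.00e-02]
t 0.3 q [ 1.21  0.09  0.18  1.66 -0.    1.57] pos [0.1962 0.5138 0.2561] yaw 69.1 F [-0.1 -0.1 -0.9] M [0.03 0.03 0.  ] w 0.0852
```

>>> {"name": "send_rows", "arguments": {"steps": [[[28,0,-29,0,-4.2,0],[56,0,-58,0,-8.4,0],[84,0,-87,0,-12.6,0],[112,0,-116,0,-16.8,0],[140,0,-145,0,-21,0],[168,0,-174,0,-25.2,0],[196,0,-203,0,-29.4,0],[224,0,-232,0,-33.6,0]]]}}

```text
time_s: 0.97
ee_pos: [0.3228, 0.2154, 0.2564]
tcp_rot: [[0.975, 0.001, -0.224], [0.224, 0.0, 0.975], [0.001, -1.0, 0.0]]
force: [0.6, 0.6, -0.3]
gripper_width: 0.0854
```

```bash
python3 rel.py .5298 -.2605 .17 102.7
```

```text
shift [  95.1   86.4 -510.2] turn [-0.01  0.24  0.05]
t 0.9667 q [ 0.59 -0.3  -0.17  1.69 -0.    0.36] pos [0.3228 0.2154 0.2564] yaw 102.94 F [ 0.6  0.6 -0.3] M [-0.   -0.03 -0.01] w 0.0854
```

>>> {"name": "send_rows", "arguments": {"steps": [[[7,0,-39,0,0,0],[14,0,-78,0,0,0],[22,0,-117,0,0,0],[29,0,-156,0,0,0],[37,0,-195,0,0,0],[44,0,-234,0,0,0],[52,0,-273,0,0,0],[59,0,-312,0,0,0]]]}}

```text
time_s: 1.63
ee_pos: [0.4492, -0.0764, 0.2564]
tcp_rot: [[0.976, 0.001, -0.219], [0.219, -0.0, 0.976], [0.001, -1.0, -0.0]]
force: [0.8, 1.2, 0.2]
gripper_width: 0.085
```

```bash
python3 rel.py .5298 -.2605 .15 102.7
```

```text
shift [  38.2  106.5 -197.3] turn [ 0.01 -0.02  0.04]
t 1.6333 q [-0.17 -0.14 -0.04  1.66  0.   -0.39] pos [ 0.4492 -0.0764  0.2564] yaw 102.68 F [0.8 1.2 0.2] M [ 0.06 -0.04 -0.  ] w 0.085
```

>>> {"name": "send_rows", "arguments": {"steps": [[[6,15,-36,0,0,0],[13,32,-72,0,0,0],[20,50,-108,0,0,0],[28,70,-140,0,0,0],[34,90,-165,0,0,0],[37,100,-183,0,0,0],[37,100,-183,0,0,0],[37,100,-183,0,0,0]]]}}

```text
time_s: 2.3
ee_pos: [0.5247, -0.245, 0.1552]
tcp_rot: [[0.976, -0.002, -0.218], [0.218, 0.001, 0.976], [-0.002, -1.0, 0.002]]
force: [0.4, 0.2, -0.1]
gripper_width: 0.0857
```

```bash
python3 rel.py .5298 -.2605 .090 102.7; python3 - <<'E'
from h import *
T=ctrl.camera("top");S=ctrl.camera("scene")
a=cv2.resize(T["image"][180:260,330:410],None,fx=5,fy=5,interpolation=2);b=cv2.resize(S["image"][190:270,160:240],None,fx=5,fy=5,interpolation=2)
cv2.imwrite("pics/f1.png",np.hstack([a,b]))
E
```

```text
shift [  1.7  65.2 -16.3] turn [-0.09 -0.08 -0.1 ]
t 2.3 q [-0.44  0.14  0.04  1.47  0.   -0.66] pos [ 0.5247 -0.245   0.1552] yaw 102.62 F [ 0.4  0.2 -0.1] M [ 0.01 -0.03 -0.12] w 0.0857
```

View pics/f1.png

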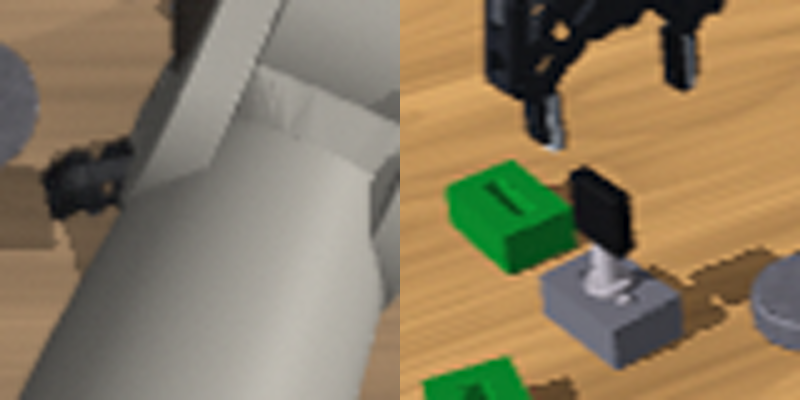

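>>> {"name": "send_rows", "arguments": {"steps": [[[1.7,0,-8,0,0,0],[1.7,0,-16.3,0,0,0],[1.7,15,-16.3,0,0,0],[1.7,30,-16.3,0,0,0],[1.7,45,-16.3,0,0,0],[1.7,60,-16.3,0,0,0],[1.7,65,-16.3,0,0,0],[1.7,65,-16.3,0,0,0]]]}}

```text
time_s: 3.07
ee_pos: [0.53, -0.26, 0.0904]
tcp_rot: [[0.975, -0.001, -0.22], [0.22, 0.001, 0.975], [-0.001, -1.0, 0.001]]
force: [-0.2, 0.4, 0.2]
gripper_width: 0.0852
```

```bash
python3 rel.py .5298 -.2605 .090 102.7; python3 - <<'E'
from h import *
S=ctrl.camera("scene")
b=cv2.resize(S["image"][190:270,160:240],None,fx=7,fy=7,interpolation=2)
cv2.imwrite("pics/f2.png",b)
E
```

```text
shift [-0.3  0.4 -0.4] turn [-0.05  0.02 -0.07]
t 3.0667 q [-0.46  0.18 -0.04  1.35 -0.   -0.68] pos [ 0.53   -0.26    0.0904] yaw 102.72 F [-0.2  0.4  0.2] M [-0.   -0.02  0.02] w 0.0852
```

View pics/f2.png

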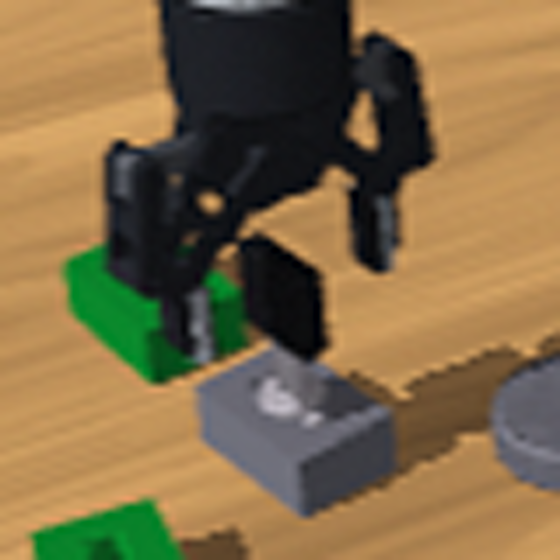

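>>> {"name": "send_rows", "arguments": {"steps": [[[0,0,0,0,0,0],[0,0,0,0,0,0],[0,0,0,0,0,0],[0,0,0,0,0,0],[0,0,0,0,0,0],[0,0,0,0,0,0],[0,0,0,0,0,0],[0,0,0,0,0,0]]], "grip": 0, "squeeze": 20}}

```text
time_s: 3.78
ee_pos: [0.5305, -0.2602, 0.0915]
tcp_rot: [[0.976, 0.0, -0.22], [0.22, -0.0, 0.976], [0.0, -1.0, -0.0]]
force: [-0.5, 1.3, 2.8]
gripper_width: 0.0135
```

>>> {"name": "send_rows", "arguments": {"steps": [[[0,0,0,0,0,0],[0,0,0,0,0,0],[0,0,0,0,0,0]]], "squeeze": 90}}

```text
time_s: 4.03
ee_pos: [0.5306, -0.2602, 0.0917]
tcp_rot: [[0.976, 0.001, -0.22], [0.22, -0.0, 0.976], [0.001, -1.0, -0.0]]
force: [-0.4, -0.2, 4.5]
gripper_width: 0.0128
```

```bash
python3 rel.py .5298 -.2605 .190 102.7; python3 - <<'E'
from h import *
S=ctrl.camera("scene")
b=cv2.resize(S["image"][190:270,160:240],None,fx=7,fy=7,interpolation=2)
cv2.imwrite("pics/f3.png",b)
E
```

```text
shift [ -0.8 -98.3  -0.1] turn [ 0.02 -0.    0.03]
t 4.0333 q [-0.46  0.18 -0.04  1.35  0.   -0.68] pos [ 0.5306 -0.2602  0.0917] yaw 102.7 F [-0.4 -0.2  4.5] M [-0.01 -0.01 -0.01] w 0.0128
```

View pics/f3.png

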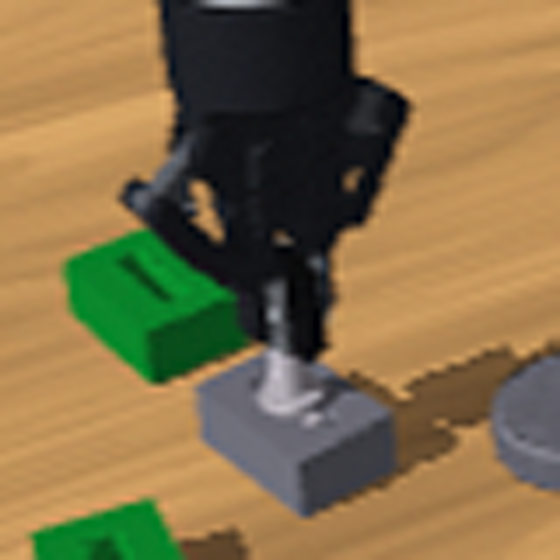

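>>> {"name": "send_rows", "arguments": {"steps": [[[0,-5,0,0,0,0],[0,-15,0,0,0,0],[0,-35,0,0,0,0],[0,-65,0,0,0,0],[0,-95,0,0,0,0],[0,-110,0,0,0,0],[0,-110,0,0,0,0],[0,-110,0,0,0,0]]]}}

```text
time_s: 4.75
ee_pos: [0.5307, -0.2603, 0.2021]
tcp_rot: [[0.976, 0.001, -0.22], [0.22, -0.001, 0.976], [0.001, -1.0, -0.001]]
force: [-0.2, 0.4, -1.8]
gripper_width: 0.0128
```

```bash
python3 rel.py .5935 .188 .22 119.6; python3 - <<'E'
from h import *
S=ctrl.camera("scene")
s=ctrl.observe(); p=s["ee_pos"]
k=[p[0],p[1],np.radians(12.7)]; z0=p[2]-.0817
it=[(pl(k,box(-.018,.018,-.0025,.0025,z0,z0+.02)),(0,255,0),"box"),(circ(k[0],k[1],z0+.020,.014),(255,255,0),"p"),(circ(k[0],k[1],z0+.026,.014),(255,255,0),"p")]
over(S,165,160,70,80,7,it,"pics/g1.png")
over(S,165,160,70,80,7,[],"pics/g2.png")
cv2.imwrite("pics/g3.png",cv2.resize(np.hstack([cv2.imread("pics/g1.png"),cv2.imread("pics/g2.png")]),None,fx=.81,fy=.81))
E
```

```text
shift [159.8 -18.1 423.5] turn [  0.06 -16.9    0.05]
t 4.75 q [-0.46  0.17  0.16  1.56 -0.   -0.68] pos [ 0.5307 -0.2603  0.2021] yaw 102.7 F [-0.2  0.4 -1.8] M [-0.03 -0.05 -0.03] w 0.0128
```

View pics/g3.png

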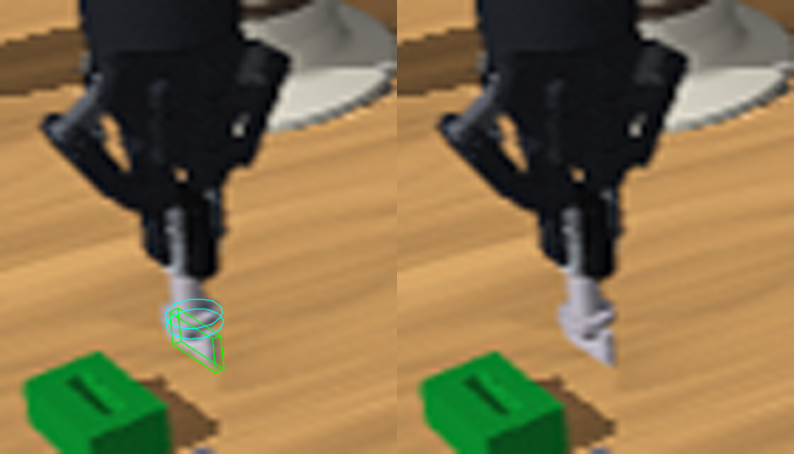

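```bash
python3 - <<'E'
from h import *
T=ctrl.camera("top"); g=cv2.cvtColor(cv2.imread("pics/top0.png"),6).astype(float)
for nm,(u0,v0),z in(("open",(200.6,197.8),.060),("shut",(269.5,204),.054)):
    P=[];W=[]
    for v in range(int(v0)-9,int(v0)+10):
        for u in range(int(u0)-9,int(u0)+10):
            if np.hypot(u-u0,v-v0)<7.2:
                w=max(0,115-g[v,u]); 
                if w>10:P.append(ray(T,(u,v),z)[:2]);W.append(w)
    P=np.array(P);W=np.array(W);m=(P*W[:,None]).sum(0)/W.sum();C=((P-m)*W[:,None]).T@(P-m)
    w,V=np.linalg.eigh(C);d=V[:,1]*np.sign(V[0,1]);print(nm,m,np.arctan2(d[1],d[0]),len(W),np.sqrt(w))
E
```

```text
open [0.59233795 0.1886347 ] 0.5113632617499226 45 [0.10268928 0.54883731]
shut [ 0.5737757  -0.00102116] -1.0767286646183756 48 [0.10053794 0.54253635]
```

>>> {"name": "send_rows", "arguments": {"steps": [[[14,-4,38,0,-2.1,0],[28,-8,76,0,-4.2,0],[42,-12,114,0,-6.3,0],[57,-15,152,0,-8.4,0],[71,-17,190,0,-10.5,0],[85,-18,228,0,-12.6,0],[100,-18,266,0,-14.7,0],[114,-18,304,0,-16.8,0]]]}}

```text
time_s: 5.52
ee_pos: [0.5742, 0.0634, 0.2178]
tcp_rot: [[0.869, -0.002, -0.494], [0.494, -0.0, 0.869], [-0.002, -1.0, 0.001]]
force: [0.4, -0.3, -1.3]
gripper_width: 0.0131
```

```bash
python3 rel.py .5934 .1885 .19 119.3
```

```text
shift [78.5 27.7 99.2] turn [-0.05  0.3  -0.12]
t 5.5167 q [ 0.11  0.14  0.16  1.59 -0.   -0.41] pos [0.5742 0.0634 0.2178] yaw 119.6 F [ 0.4 -0.3 -1.3] M [ 0.03 -0.05 -0.01] w 0.0131
```

>>> {"name": "send_rows", "arguments": {"steps": [[[20,5,27,0,0.1,0],[40,12,54,0,0.2,0],[58,20,78,0,0.3,0],[72,28,92,0,0.3,0],[72,36,92,0,0.3,0],[72,40,92,0,0.3,0],[72,40,92,0,0.3,0],[72,40,92,0,0.3,0]]]}}

```text
time_s: 6.18
ee_pos: [0.5918, 0.1759, 0.1788]
tcp_rot: [[0.873, -0.001, -0.487], [0.487, -0.001, 0.873], [-0.001, -1.0, 0.0]]
force: [-0.2, 0.1, -1.2]
gripper_width: 0.0127
```

```bash
python3 rel.py .5930 .1885 .175 119.3
```

```text
shift [ 7.2  3.8 10.4] turn [-0.01 -0.16 -0.08]
t 6.1833 q [ 0.29  0.24  0.19  1.53 -0.   -0.22] pos [0.5918 0.1759 0.1788] yaw 119.14 F [-0.2  0.1 -1.2] M [-0.07 -0.01 -0.03] w 0.0127
```

>>> {"name": "send_rows", "arguments": {"steps": [[[3,3,5,0,0,0],[7.2,8,10.4,0,0,0],[7.2,14,10.4,0,0,0],[7.2,14,10.4,0,0,0],[7.2,14,10.4,0,0,0]]]}}

```text
time_s: 6.6
ee_pos: [0.5931, 0.1895, 0.1647]
tcp_rot: [[0.873, -0.001, -0.488], [0.488, -0.0, 0.873], [-0.001, -1.0, 0.0]]
force: [-0.4, 0.1, -1.5]
gripper_width: 0.0131
```

```bash
python3 rel.py .5930 .1885 .175 119.3; cat > ov.py <<'E'
import sys
from h import *
S=ctrl.camera("scene");T=ctrl.camera("top")
s=ctrl.observe(); p=s["ee_pos"]; R=s["tcp_rot"]
yaw=np.arctan2(R[1,2],R[0,2])-np.pi/2
k=[p[0],p[1],yaw]; z0=p[2]-.0817
it=[(pl(k,box(-.018,.018,-.0025,.0025,z0,z0+.02)),(0,255,0),"box"),(circ(k[0],k[1],z0+.026,.014),(0,255,0),"p"),(circ(.593,.1885,.058,.032),(0,0,255),"p"),(circ(.593,.1885,.040,.032),(0,0,255),"p"),(circ(.593,.1885,.064,.022),(255,0,255),"p")]
over(S,305,165,55,62,13,it,"pics/a.png");over(S,305,165,55,62,13,[],"pics/b.png")
cv2.imwrite(f"pics/{sys.argv[1]}.png",cv2.resize(np.hstack([cv2.imread("pics/a.png"),cv2.imread("pics/b.png")]),None,fx=.55,fy=.55,interpolation=cv2.INTER_AREA))
cv2.imwrite(f"pics/{sys.argv[1]}_top.png",cv2.resize(T["image"][160:240,160:260],None,fx=6,fy=6))
E
python3 ov.py i1
```

```text
shift [ -0.6 -10.3  -0.8] turn [-0.01 -0.1  -0.06]
t 6.6 q [ 0.31  0.25  0.18  1.51 -0.   -0.2 ] pos [0.5931 0.1895 0.1647] yaw 119.2 F [-0.4  0.1 -1.5] M [-0.05 -0.04  0.  ] w 0.0131
```

View pics/i1.png

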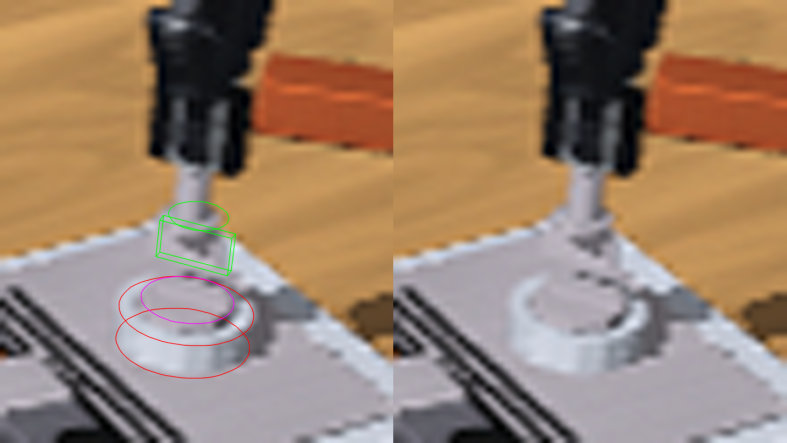

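View pics/i1_top.png

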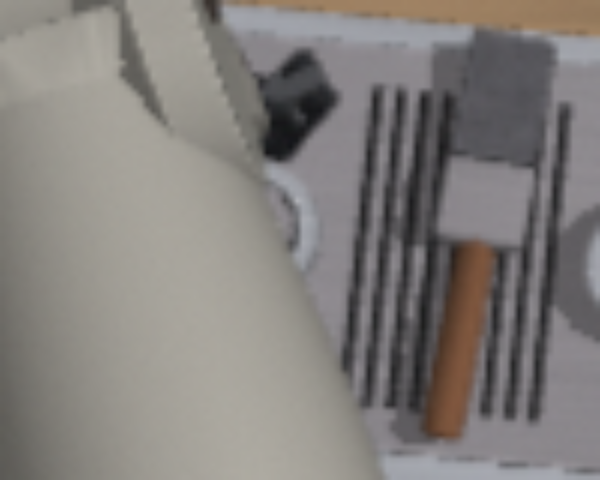

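```bash
python3 - <<'E'
import cv2,numpy as np
a=cv2.imread("pics/a.png");b=cv2.imread("pics/b.png")
r=slice(250,760);c=slice(130,530)
cv2.imwrite("pics/i2.png",np.hstack([a[r,c],b[r,c]]))
E
```

```text
(no output)
```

View pics/i2.png

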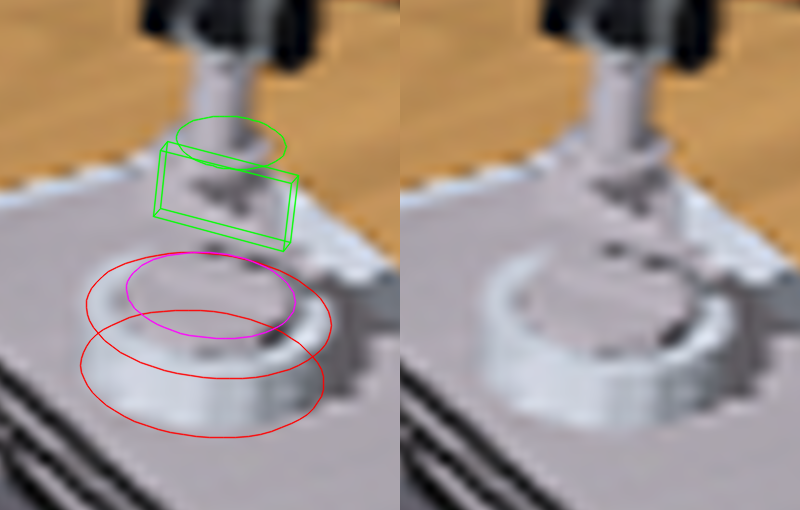

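>>> {"name": "send_rows", "arguments": {"steps": [[[-0.6,5,-0.8,0,0,0],[-0.6,12,-0.8,0,0,0],[-0.6,17,-0.8,0,0,0],[-0.6,19,-0.8,0,0,0],[-0.6,20,-0.8,0,0,0],[-0.6,21,-0.8,0,0,0]]]}}

```text
time_s: 7.2
ee_pos: [0.5932, 0.1886, 0.1441]
tcp_rot: [[0.873, -0.0, -0.488], [0.488, -0.0, 0.873], [-0.0, -1.0, 0.0]]
force: [0.2, 0.3, -1.3]
gripper_width: 0.013
```

```bash
python3 rel.py .5930 .1885 .1387 119.3; python3 ov.py j1;python3 - <<'E'
import cv2,numpy as np
a=cv2.imread("pics/a.png");b=cv2.imread("pics/b.png")
r=slice(250,760);c=slice(130,530)
cv2.imwrite("pics/j2.png",np.hstack([a[r,c],b[r,c]]))
E
```

```text
shift [-0.2  5.4  0. ] turn [-0.   -0.11 -0.01]
t 7.2 q [ 0.31  0.25  0.14  1.47  0.   -0.2 ] pos [0.5932 0.1886 0.1441] yaw 119.19 F [ 0.2  0.3 -1.3] M [ 0.01 -0.02  0.04] w 0.013
```

View pics/j2.png

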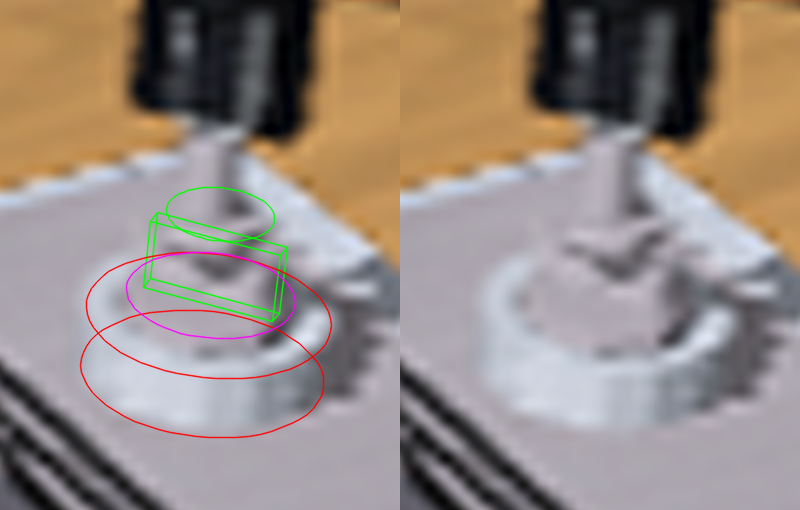

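>>> {"name": "send_rows", "arguments": {"steps": [[[0,1,0,0,0,0],[0,2,0,0,0,0],[0,3,0,0,0,0],[0,3.5,0,0,0,0],[0,3.5,0,0,0,0]]]}}

```text
time_s: 7.72
ee_pos: [0.5934, 0.1886, 0.1412]
tcp_rot: [[0.873, 0.001, -0.488], [0.488, 0.0, 0.873], [0.001, -1.0, -0.0]]
force: [-0.6, -0.7, 2.5]
gripper_width: 0.0131
```

```bash
python3 rel.py .5930 .1885 .1387 119.3
```

```text
shift [-0.4  2.5  0.1] turn [ 0.01 -0.1   0.04]
t 7.7167 q [ 0.31  0.25  0.14  1.46  0.   -0.2 ] pos [0.5934 0.1886 0.1412] yaw 119.2 F [-0.6 -0.7  2.5] M [-0.12  0.12 -0.04] w 0.0131
```

>>> {"name": "send_rows", "arguments": {"steps": [[[0,-1.5,0,0,0,0],[1.5,-1.5,0,0,0,0],[3,-1.5,0,0,0,0],[3,-0.5,0,0,0,0],[3,0.2,0,0,0,0],[3,0.2,0,0,0,0]]]}}

```text
time_s: 8.22
ee_pos: [0.5961, 0.1902, 0.1408]
tcp_rot: [[0.873, 0.001, -0.488], [0.488, 0.0, 0.873], [0.001, -1.0, -0.0]]
force: [0.6, 0.0, 2.5]
gripper_width: 0.0129
```

```bash
python3 rel.py .5930 .1885 .1387 119.3
```

```text
shift [-3.5  2.1  0. ] turn [ 0.   -0.1   0.04]
t 8.2167 q [ 0.31  0.25  0.14  1.46  0.   -0.2 ] pos [0.5961 0.1902 0.1408] yaw 119.2 F [0.6 0.  2.5] M [ 0.08 -0.08 -0.01] w 0.0129
```

>>> {"name": "send_rows", "arguments": {"steps": [[[0,-0.8,0,0,0,0],[0,-0.8,1,0,0,0],[0,-0.8,1.5,0,0,0],[0,-0.8,1.5,0,0,0]]]}}

```text
time_s: 8.55
ee_pos: [0.5948, 0.1914, 0.141]
tcp_rot: [[0.873, -0.001, -0.488], [0.488, -0.0, 0.873], [-0.001, -1.0, 0.0]]
force: [0.7, -0.2, -0.2]
gripper_width: 0.0129
```

>>> {"name": "send_rows", "arguments": {"steps": [[[0,0,0.5,0,0,0],[0,0,1,0,0,0],[0,0,1,0,0,0]]]}}

```text
time_s: 8.8
ee_pos: [0.5945, 0.1923, 0.1412]
tcp_rot: [[0.873, -0.0, -0.488], [0.488, -0.0, 0.873], [-0.0, -1.0, 0.0]]
force: [-1.2, 1.0, -1.3]
gripper_width: 0.0132
```

```bash
python3 rel.py .5930 .1885 .1387 119.3
```

```text
shift [-3.2  2.5 -2.6] turn [-0.   -0.1  -0.02]
t 8.8 q [ 0.31  0.25  0.14  1.46 -0.   -0.2 ] pos [0.5945 0.1923 0.1412] yaw 119.2 F [-1.2  1.  -1.3] M [ 0.06 -0.05  0.05] w 0.0132
```

>>> {"name": "send_rows", "arguments": {"steps": [[[0,0.5,0,0,0,0],[0,1,0,0,0,0],[0,1.5,0,0,0,0],[0,1.5,0,0,0,0]]]}}

```text
time_s: 9.13
ee_pos: [0.5946, 0.1922, 0.1397]
tcp_rot: [[0.873, -0.0, -0.488], [0.488, -0.0, 0.873], [-0.0, -1.0, 0.0]]
force: [-0.7, -0.5, -0.7]
gripper_width: 0.0126
```

```bash
python3 rel.py .5930 .1885 .1387 119.3
```

```text
shift [-3.2  1.  -2.5] turn [-0.   -0.1  -0.01]
t 9.1333 q [ 0.31  0.25  0.14  1.46  0.   -0.2 ] pos [0.5946 0.1922 0.1397] yaw 119.2 F [-0.7 -0.5 -0.7] M [-0.01 -0.02 -0.06] w 0.0126
```

>>> {"name": "send_rows", "arguments": {"steps": [[[0,0.5,0,0,0,0],[0,1,0,0,0,0],[0,1.5,0,0,0,0],[0,1.5,0,0,0,0]]]}}

```text
time_s: 9.47
ee_pos: [0.5947, 0.1922, 0.1387]
tcp_rot: [[0.873, 0.0, -0.488], [0.488, 0.0, 0.873], [0.0, -1.0, -0.0]]
force: [-0.8, -0.6, 1.3]
gripper_width: 0.0124
```

```bash
python3 rel.py .5930 .1885 .1387 119.3
```

```text
shift [-3.3 -0.  -2.5] turn [ 0.   -0.1   0.02]
t 9.4667 q [ 0.31  0.25  0.14  1.46  0.   -0.2 ] pos [0.5947 0.1922 0.1387] yaw 119.2 F [-0.8 -0.6  1.3] M [-0.04  0.15  0.06] w 0.0124
```

>>> {"name": "send_rows", "arguments": {"steps": [[[0,-0.8,0,0,0,0],[0,-0.8,1,0,0,0],[0,-0.8,1,0,0,0],[0,-0.8,1,0,0,0]]]}}

```text
time_s: 9.8
ee_pos: [0.5941, 0.1932, 0.139]
tcp_rot: [[0.873, -0.0, -0.488], [0.488, -0.0, 0.873], [-0.0, -1.0, 0.0]]
force: [-1.0, -0.1, -0.7]
gripper_width: 0.0129
```

>>> {"name": "send_rows", "arguments": {"steps": [[[0,0,0.5,0,0,0],[0,0,1,0,0,0],[0,0,1,0,0,0]]]}}

```text
time_s: 10.05
ee_pos: [0.5937, 0.1938, 0.1391]
tcp_rot: [[0.873, 0.0, -0.488], [0.488, -0.0, 0.873], [-0.0, -1.0, -0.0]]
force: [0.3, -1.0, -1.9]
gripper_width: 0.0128
```

```bash
python3 rel.py .5930 .1885 .1387 119.3
```

```text
shift [-3.2  0.4 -4.3] turn [ 0.03 -0.11 -0.01]
t 10.05 q [ 0.32  0.25  0.14  1.46 -0.   -0.19] pos [0.5937 0.1938 0.1391] yaw 119.19 F [ 0.3 -1.  -1.9] M [-0.25 -0.16 -0.02] w 0.0128
```

>>> {"name": "send_rows", "arguments": {"steps": [[[0,0,-1.2,0,0,0],[0,0,-2.2,0,0,0],[0,1,-2.2,0,0,0],[0,2,-2.2,0,0,0],[0,3,-2.2,0,0,0],[0,3.5,-2.2,0,0,0],[0,3.5,-2.2,0,0,0]]]}}

```text
time_s: 10.63
ee_pos: [0.5949, 0.192, 0.1363]
tcp_rot: [[0.873, 0.001, -0.488], [0.488, 0.0, 0.873], [0.001, -1.0, -0.0]]
force: [0.1, -1.1, 5.6]
gripper_width: 0.0131
```

```bash
python3 rel.py .5930 .1885 .1387 119.3
```

```text
shift [-3.4 -2.4 -2.1] turn [ 0.02 -0.11  0.05]
t 10.6333 q [ 0.31  0.25  0.13  1.45 -0.   -0.2 ] pos [0.5949 0.192  0.1363] yaw 119.19 F [ 0.1 -1.1  5.6] M [-0.33  0.16  0.03] w 0.0131
```

>>> {"name": "send_rows", "arguments": {"steps": [[[0,0.5,0,0,0,0],[0,1,0,0,0,0],[0,1,0,0,0,0]]]}}

```text
time_s: 10.88
ee_pos: [0.595, 0.192, 0.1359]
tcp_rot: [[0.873, 0.002, -0.488], [0.488, 0.0, 0.873], [0.001, -1.0, -0.001]]
force: [-1.7, -1.7, 8.3]
gripper_width: 0.0134
```

```bash
python3 rel.py .5930 .1885 .1387 119.3
```

```text
shift [-3.4 -2.8 -2.1] turn [ 0.03 -0.11  0.08]
t 10.8833 q [ 0.31  0.25  0.13  1.45 -0.   -0.2 ] pos [0.595  0.192  0.1359] yaw 119.19 F [-1.7 -1.7  8.3] M [-0.43  0.52  0.03] w 0.0134
```

>>> {"name": "send_rows", "arguments": {"steps": [[[-0.5,0,0,0,2,0],[-0.7,0,0,0,4,0],[-0.7,0,0,0,6,0],[-0.7,0,0,0,8,0],[-0.7,0,0,0,10,0],[-0.7,0,0,0,12,0]]]}}

```text
time_s: 11.38
ee_pos: [0.5948, 0.1918, 0.136]
tcp_rot: [[0.956, 0.003, -0.294], [0.294, 0.0, 0.956], [0.003, -1.0, -0.0]]
force: [1.0, -1.3, 7.2]
gripper_width: 0.0125
```

```bash
python3 rel.py .5930 .1885 .1387 119.3
```

```text
shift [-2.7 -2.7 -2.6] turn [  0.04 -12.19   0.14]
t 11.3833 q [ 0.31  0.25  0.13  1.45 -0.    0.01] pos [0.5948 0.1918 0.136 ] yaw 107.11 F [ 1.  -1.3  7.2] M [-0.47 -0.18  0.09] w 0.0125
```

>>> {"name": "send_rows", "arguments": {"steps": [[[0,0,0,0,2,0],[0,0,0,0,4,0],[0,0,0,0,6,0],[0,0,0,0,6,0]]]}}

```text
time_s: 11.72
ee_pos: [0.5949, 0.1915, 0.136]
tcp_rot: [[0.981, 0.003, -0.192], [0.192, -0.0, 0.981], [0.003, -1.0, -0.001]]
force: [0.6, -2.2, 7.6]
gripper_width: 0.0127
```

```bash
python3 rel.py .5930 .1885 .1387 119.3|tail -1
```

```text
t 11.7167 q [ 0.31  0.25  0.13  1.45 -0.    0.12] pos [0.5949 0.1915 0.136 ] yaw 101.06 F [ 0.6 -2.2  7.6] M [-0.62 -0.11  0.05] w 0.0127
```

>>> {"name": "send_rows", "arguments": {"steps": [[[0,0,0,0,2,0],[0,0,0,0,4,0],[0,0,0,0,4,0]]]}}

```text
time_s: 11.97
ee_pos: [0.5949, 0.1913, 0.136]
tcp_rot: [[0.992, 0.003, -0.123], [0.123, -0.001, 0.992], [0.003, -1.0, -0.001]]
force: [1.1, -2.4, 7.4]
gripper_width: 0.0124
```

```bash
python3 rel.py .5930 .1885 .1387 119.3|tail -1
```

```text
t 11.9667 q [ 0.31  0.25  0.13  1.45 -0.    0.19] pos [0.5949 0.1913 0.136 ] yaw 97.05 F [ 1.1 -2.4  7.4] M [-0.87 -0.2   0.02] w 0.0124
```

>>> {"name": "send_rows", "arguments": {"steps": [[[0,0,-1,0,2,0],[0,0,-1.2,0,4,0],[0,0,-1.2,0,4,0]]]}}

```text
time_s: 12.22
ee_pos: [0.595, 0.1907, 0.136]
tcp_rot: [[0.999, 0.003, -0.054], [0.054, 0.001, 0.999], [0.003, -1.0, 0.001]]
force: [0.6, -0.7, 6.8]
gripper_width: 0.0135
```

```bash
python3 rel.py .5930 .1885 .1387 119.3|tail -1
```

```text
t 12.2167 q [ 0.31  0.25  0.13  1.45 -0.    0.26] pos [0.595  0.1907 0.136 ] yaw 93.07 F [ 0.6 -0.7  6.8] M [-0.12 -0.13 -0.01] w 0.0135
```

>>> {"name": "send_rows", "arguments": {"steps": [[[0,0,0,0,2,0],[0,0,0,0,4,0],[0,0,0,0,4,0]]]}}

```text
time_s: 12.47
ee_pos: [0.595, 0.1905, 0.1358]
tcp_rot: [[1.0, 0.002, 0.016], [-0.016, 0.0, 1.0], [0.002, -1.0, 0.0]]
force: [1.2, -1.3, 6.1]
gripper_width: 0.0127
```

```bash
python3 rel.py .5930 .1885 .1387 119.3|tail -1
```

```text
t 12.4667 q [ 0.31  0.25  0.13  1.45 -0.    0.33] pos [0.595  0.1905 0.1358] yaw 89.07 F [ 1.2 -1.3  6.1] M [-0.4  -0.18  0.02] w 0.0127
```

>>> {"name": "send_rows", "arguments": {"steps": [[[0,0.3,-0.3,0,2,0],[0,0.6,-0.5,0,4,0],[0,0.6,-0.5,0,4,0]]]}}

```text
time_s: 12.72
ee_pos: [0.5949, 0.1902, 0.135]
tcp_rot: [[0.996, 0.002, 0.086], [-0.086, 0.001, 0.996], [0.002, -1.0, 0.001]]
force: [1.7, -0.4, 4.6]
gripper_width: 0.0132
```

```bash
python3 rel.py .5930 .1885 .1387 119.3|tail -1
```

```text
t 12.7167 q [ 0.31  0.25  0.13  1.45 -0.    0.4 ] pos [0.5949 0.1902 0.135 ] yaw 85.08 F [ 1.7 -0.4  4.6] M [-0.16 -0.37 -0.01] w 0.0132
```

>>> {"name": "send_rows", "arguments": {"steps": [[[0,0,0,0,2,0],[0,0,0,0,4,0],[0,0,0,0,4,0]]]}}

```text
time_s: 12.97
ee_pos: [0.5948, 0.19, 0.1347]
tcp_rot: [[0.988, 0.002, 0.154], [-0.154, 0.0, 0.988], [0.002, -1.0, 0.0]]
force: [1.7, -1.4, 6.3]
gripper_width: 0.0132
```

```bash
python3 rel.py .5930 .1885 .1387 119.3|tail -1; python3 ov.py k1
```

```text
t 12.9667 q [ 0.31  0.25  0.13  1.45 -0.    0.46] pos [0.5948 0.19   0.1347] yaw 81.13 F [ 1.7 -1.4  6.3] M [-0.41 -0.49 -0.04] w 0.0132
```

View pics/k1.png

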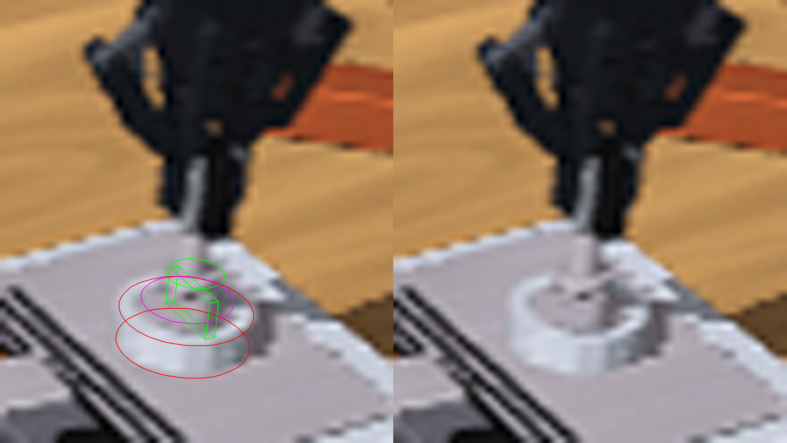

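>>> {"name": "send_rows", "arguments": {"steps": [[[0,1,0,0,0,0],[0,2,0,0,0,0],[0,3,0,0,0,0],[0,3,0,0,0,0]]]}}

```text
time_s: 13.4
ee_pos: [0.5948, 0.19, 0.1314]
tcp_rot: [[0.988, 0.001, 0.152], [-0.152, 0.0, 0.988], [0.001, -1.0, 0.0]]
force: [3.7, -1.4, 5.7]
gripper_width: 0.0128
```

```bash
python3 rel.py .5930 .1885 .1387 119.3|tail -1
```

```text
t 13.4 q [ 0.31  0.25  0.12  1.44 -0.    0.46] pos [0.5948 0.19   0.1314] yaw 81.27 F [ 3.7 -1.4  5.7] M [-0.39 -0.74  0.02] w 0.0128
```

>>> {"name": "send_rows", "arguments": {"steps": [[[0.5,1,0,0,0,0],[0.8,2,0,0,0,0],[0.8,3,0,0,0,0],[0.8,4,0,0,0,0],[0.8,5,0,0,0,0],[0.8,5.5,0,0,0,0],[0.8,5.5,0,0,0,0]]]}}

```text
time_s: 13.98
ee_pos: [0.5952, 0.19, 0.1262]
tcp_rot: [[0.988, 0.001, 0.152], [-0.152, 0.0, 0.988], [0.001, -1.0, 0.0]]
force: [0.5, -2.0, 8.6]
gripper_width: 0.0127
```

```bash
python3 rel.py .5930 .1885 .1387 119.3|tail -1
```

```text
t 13.9833 q [0.31 0.25 0.12 1.43 0.   0.46] pos [0.5952 0.19   0.1262] yaw 81.28 F [ 0.5 -2.   8.6] M [-0.38 -0.    0.01] w 0.0127
```

>>> {"name": "send_rows", "arguments": {"steps": [[[0,0.6,-0.3,0,2,0],[0,0.8,-0.4,0,5,0],[0,0.8,-0.4,0,8,0],[0,0.8,-0.4,0,11,0],[0,0.8,-0.4,0,14,0],[0,0.8,-0.4,0,17,0],[0,0.8,-0.4,0,20,0],[0,0.8,-0.4,0,20,0]]]}}

```text
time_s: 14.65
ee_pos: [0.5949, 0.1889, 0.126]
tcp_rot: [[0.875, 0.001, 0.484], [-0.484, -0.001, 0.875], [0.001, -1.0, -0.0]]
force: [-2.1, -4.8, 12.1]
gripper_width: 0.0129
```

```bash
python3 rel.py .5930 .1885 .1387 119.3|tail -1
```

```text
t 14.65 q [ 0.31  0.25  0.11  1.43 -0.    0.81] pos [0.5949 0.1889 0.126 ] yaw 61.07 F [-2.1 -4.8 12.1] M [-1.24  0.55 -0.01] w 0.0129
```

>>> {"name": "send_rows", "arguments": {"steps": [[[0,0,-1,0,2,0],[0,0,-1.8,0,5,0],[0,0,-1.8,0,8,0],[0,0,-1.8,0,11,0],[0,0,-1.8,0,14,0],[0,0,-1.8,0,14,0]]]}}

```text
time_s: 15.15
ee_pos: [0.5942, 0.1879, 0.126]
tcp_rot: [[0.732, 0.001, 0.681], [-0.681, 0.0, 0.732], [0.001, -1.0, 0.001]]
force: [-0.6, -2.2, 10.7]
gripper_width: 0.013
```

```bash
python3 rel.py .5930 .1885 .1387 119.3|tail -1
```

```text
t 15.15 q [ 0.31  0.25  0.11  1.43 -0.    1.06] pos [0.5942 0.1879 0.126 ] yaw 47.09 F [-0.6 -2.2 10.7] M [-0.6   0.36  0.  ] w 0.013
```

>>> {"name": "send_rows", "arguments": {"steps": [[[0,0,-0.8,0,2,0],[0,0,-1,0,5,0],[0,0,-1,0,8,0],[0,0,-1,0,11,0],[0,0,-1,0,14,0],[0,0,-1,0,14,0]]]}}

```text
time_s: 15.65
ee_pos: [0.5935, 0.1872, 0.126]
tcp_rot: [[0.546, 0.001, 0.838], [-0.838, 0.0, 0.546], [0.0, -1.0, 0.001]]
force: [-1.2, -2.8, 11.3]
gripper_width: 0.0128
```

```bash
python3 rel.py .5930 .1885 .1387 119.3|tail -1
```

```text
t 15.65 q [ 0.31  0.25  0.11  1.43 -0.    1.3 ] pos [0.5935 0.1872 0.126 ] yaw 33.09 F [-1.2 -2.8 11.3] M [-0.58  0.4   0.01] w 0.0128
```

>>> {"name": "send_rows", "arguments": {"steps": [[[0,0,-0.5,0,2,0],[0,0,-0.8,0,4,0],[0,0,-0.8,0,6,0],[0,0,-0.8,0,8,0],[0,0,-0.8,0,8,0]]]}}

```text
time_s: 16.07
ee_pos: [0.5929, 0.1868, 0.126]
tcp_rot: [[0.425, 0.001, 0.905], [-0.905, 0.0, 0.425], [0.0, -1.0, 0.001]]
force: [-1.5, -1.8, 12.0]
gripper_width: 0.0131
```

```bash
python3 rel.py .5930 .1885 .1387 119.3|tail -1; python3 ov.py l1
```

```text
t 16.0667 q [0.31 0.25 0.11 1.43 0.   1.44] pos [0.5929 0.1868 0.126 ] yaw 25.16 F [-1.5 -1.8 12. ] M [-0.45  0.27 -0.05] w 0.0131
```

View pics/l1.png

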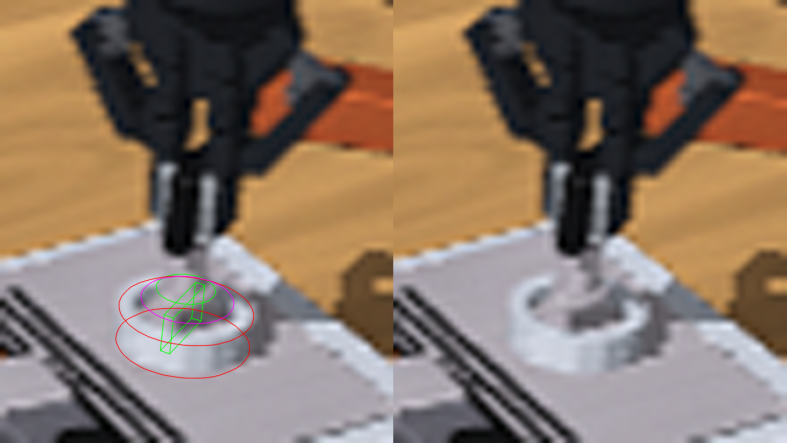

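>>> {"name": "send_rows", "arguments": {"steps": [[[0,0,-0.5,0,2,0],[0,0,-0.8,0,4,0],[0,0,-0.8,0,6,0],[0,0,-0.8,0,6,0]]]}}

```text
time_s: 16.5
ee_pos: [0.5924, 0.1866, 0.126]
tcp_rot: [[0.328, 0.002, 0.945], [-0.945, 0.001, 0.328], [-0.0, -1.0, 0.002]]
force: [0.3, -0.8, 11.0]
gripper_width: 0.0132
```

```bash
python3 rel.py .5930 .1885 .1387 119.3|tail -1
```

```text
t 16.5 q [0.31 0.24 0.1  1.43 0.   1.54] pos [0.5924 0.1866 0.126 ] yaw 19.16 F [ 0.3 -0.8 11. ] M [-0.32 -0.05 -0.04] w 0.0132
```

>>> {"name": "send_rows", "arguments": {"steps": [[[0,0,0,0,2,0],[0,0,0,0,4,0],[0,0,0,0,4,0]]]}}

```text
time_s: 16.75
ee_pos: [0.5922, 0.1865, 0.126]
tcp_rot: [[0.261, 0.001, 0.965], [-0.965, 0.0, 0.261], [-0.0, -1.0, 0.001]]
force: [-0.5, -0.7, 11.0]
gripper_width: 0.0128
```

```bash
python3 rel.py .5930 .1885 .1387 119.3|tail -1
```

```text
t 16.75 q [0.31 0.24 0.1  1.43 0.   1.61] pos [0.5922 0.1865 0.126 ] yaw 15.16 F [-0.5 -0.7 11. ] M [-0.36  0.24 -0.01] w 0.0128
```

>>> {"name": "send_rows", "arguments": {"steps": [[[0,0,-0.2,0,2,0],[0,0,-0.2,0,4,0],[0,0,-0.2,0,4,0]]]}}

```text
time_s: 17.0
ee_pos: [0.592, 0.1865, 0.126]
tcp_rot: [[0.194, 0.001, 0.981], [-0.981, 0.001, 0.194], [-0.0, -1.0, 0.001]]
force: [-1.3, -1.1, 11.5]
gripper_width: 0.013
```

```bash
python3 rel.py .5930 .1885 .1387 119.3|tail -1
```

```text
t 17.0 q [0.31 0.24 0.1  1.43 0.   1.68] pos [0.592  0.1865 0.126 ] yaw 11.18 F [-1.3 -1.1 11.5] M [-0.38  0.24  0.24] w 0.013
```

>>> {"name": "send_rows", "arguments": {"steps": [[[0,0,-0.2,0,2,0],[0,0,-0.2,0,4,0],[0,0,-0.2,0,4,0]]]}}

```text
time_s: 17.25
ee_pos: [0.5919, 0.1865, 0.126]
tcp_rot: [[0.125, 0.001, 0.992], [-0.992, 0.0, 0.125], [-0.0, -1.0, 0.001]]
force: [-0.6, -1.4, 9.8]
gripper_width: 0.0127
```

```bash
python3 rel.py .5930 .1885 .1387 119.3|tail -1
```

```text
t 17.25 q [0.31 0.24 0.1  1.43 0.   1.75] pos [0.5919 0.1865 0.126 ] yaw 7.21 F [-0.6 -1.4  9.8] M [-0.39  0.11  0.48] w 0.0127
```

>>> {"name": "send_rows", "arguments": {"steps": [[[0,-1.5,0,0,-2,0],[0,-3,0,0,-2,0],[0,-4.5,0,0,-3,0],[0,-6,0,0,-3,0],[0,-7,0,0,-3,0],[0,-7,0,0,-3,0],[0,-7,0,0,-3,0]]]}}

```text
time_s: 17.83
ee_pos: [0.5917, 0.1864, 0.1322]
tcp_rot: [[0.177, 0.0, 0.984], [-0.984, 0.0, 0.177], [-0.0, -1.0, 0.0]]
force: [2.0, 0.2, 5.8]
gripper_width: 0.0128
```

```bash
python3 rel.py .5930 .1885 .1387 119.3|tail -1; python3 ov.py m1
```

```text
t 17.8333 q [0.31 0.24 0.11 1.44 0.   1.7 ] pos [0.5917 0.1864 0.1322] yaw 10.19 F [2.  0.2 5.8] M [-0.1  -0.28  0.27] w 0.0128
```

View pics/m1.png

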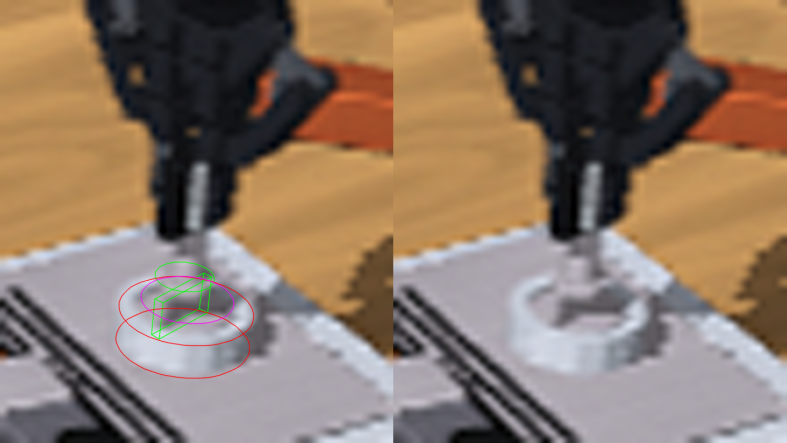

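>>> {"name": "send_rows", "arguments": {"steps": [[[0,-0.6,0,0,-1,0],[0,-1.2,0,0,-2,0],[0,-1.5,0,0,-3,0],[0,-1.5,0,0,-3,0]]]}}

```text
time_s: 18.27
ee_pos: [0.5917, 0.1864, 0.1332]
tcp_rot: [[0.23, -0.0, 0.973], [-0.973, 0.0, 0.23], [-0.0, -1.0, -0.0]]
force: [2.6, 0.0, 2.0]
gripper_width: 0.0134
```

```bash
python3 rel.py .5930 .1885 .1387 119.3|tail -1
```

```text
t 18.2667 q [0.31 0.24 0.12 1.44 0.   1.64] pos [0.5917 0.1864 0.1332] yaw 13.29 F [2.6 0.  2. ] M [ 0.09 -0.57  0.09] w 0.0134
```

>>> {"name": "send_rows", "arguments": {"steps": [[[0,-0.5,0.4,0,-2,0],[0,-1.5,0.5,0,-3,0],[0,-3,0.5,0,-3,0],[0,-4,0.5,0,-3,0],[0,-4,0.5,0,-3,0]]]}}

```text
time_s: 18.68
ee_pos: [0.592, 0.1864, 0.1373]
tcp_rot: [[0.278, -0.001, 0.96], [-0.96, -0.0, 0.278], [-0.0, -1.0, -0.001]]
force: [-0.2, -0.0, -1.4]
gripper_width: 0.013
```

```bash
python3 rel.py .5306 -.2602 .2 102.7
```

```text
shift [ 411.9  -62.7 -183.3] turn [ 2.000e-02 -8.654e+01 -3.000e-02]
t 18.6833 q [0.31 0.24 0.12 1.45 0.   1.59] pos [0.592  0.1864 0.1373] yaw 16.16 F [-0.2 -0.  -1.4] M [-0.06 -0.05  0.04] w 0.013
```

Free of the stud. Lift clear and look.

>>> {"name": "send_rows", "arguments": {"steps": [[[0,-10,0,0,0,0],[0,-25,0,0,0,0],[0,-45,0,0,-4,0],[0,-65,0,0,-10,0],[0,-75,0,0,-16,0],[0,-80,0,0,-22,0],[0,-80,0,0,-28,0],[0,-80,0,0,-28,0]]]}}

```text
time_s: 19.35
ee_pos: [0.5923, 0.1865, 0.2185]
tcp_rot: [[0.7, 0.001, 0.714], [-0.714, 0.0, 0.7], [0.001, -1.0, 0.001]]
force: [-0.3, -0.2, -1.1]
gripper_width: 0.013
```

```bash
python3 rel.py .5306 -.2602 .21 102.7; python3 ov.py n1
```

```text
shift [ 275.7    8.3 -356.9] turn [-4.000e-02 -5.825e+01  6.000e-02]
t 19.35 q [0.31 0.25 0.29 1.61 0.   1.1 ] pos [0.5923 0.1865 0.2185] yaw 44.45 F [-0.3 -0.2 -1.1] M [0.   0.03 0.02] w 0.013
```

View pics/n1.png

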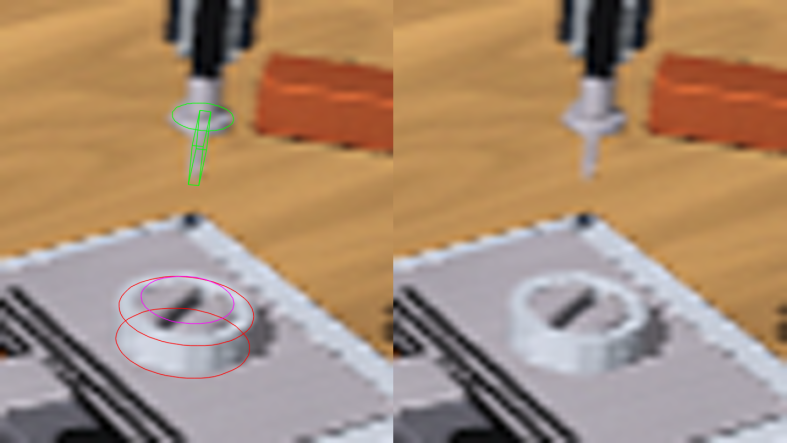

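>>> {"name": "send_rows", "arguments": {"steps": [[[23,0,-30,0,-7,0],[46,0,-60,0,-14,0],[69,0,-90,0,-21,0],[92,0,-120,0,-28,0],[115,0,-150,0,-35,0],[138,0,-180,0,-42,0],[161,0,-210,0,-49,0],[184,0,-240,0,-56,0]]]}}

```text
time_s: 20.12
ee_pos: [0.5481, -0.1115, 0.2174]
tcp_rot: [[0.987, -0.0, -0.158], [0.158, 0.0, 0.987], [-0.0, -1.0, 0.0]]
force: [-0.1, 0.5, -2.0]
gripper_width: 0.0128
```

```bash
python3 rel.py .5306 -.2602 .19 102.7
```

```text
shift [ -40.8   27.3 -144. ] turn [-0.01 -3.58 -0.01]
t 20.1167 q [-0.2   0.1   0.11  1.59  0.   -0.36] pos [ 0.5481 -0.1115  0.2174] yaw 99.12 F [-0.1  0.5 -2. ] M [0.01 0.04 0.09] w 0.0128
```

>>> {"name": "send_rows", "arguments": {"steps": [[[-9,0,-32,0,-1,0],[-18,0,-64,0,-2,0],[-27,5,-96,0,-2.4,0],[-34,12,-120,0,-2.4,0],[-37,20,-130,0,-2.4,0],[-37,25,-132,0,-2.4,0],[-37,25,-132,0,-2.4,0]]]}}

```text
time_s: 20.7
ee_pos: [0.5325, -0.2459, 0.1906]
tcp_rot: [[0.981, -0.002, -0.195], [0.195, 0.001, 0.981], [-0.002, -1.0, 0.002]]
force: [-0.1, 0.3, -1.9]
gripper_width: 0.0131
```

```bash
python3 rel.py .5306 -.2602 .15 102.7
```

```text
shift [ -4.6  40.6 -13.8] turn [-0.11 -1.45 -0.11]
t 20.7 q [-0.43  0.16  0.13  1.54  0.   -0.63] pos [ 0.5325 -0.2459  0.1906] yaw 101.25 F [-0.1  0.3 -1.9] M [-0.01  0.06 -0.04] w 0.0131
```

>>> {"name": "send_rows", "arguments": {"steps": [[[-2,8,-7,0,-0.7,0],[-4.6,20,-13.8,0,-1.5,0],[-4.6,35,-13.8,0,-1.5,0],[-4.6,46,-13.8,0,-1.5,0],[-4.6,46,-13.8,0,-1.5,0],[-4.6,46,-13.8,0,-1.5,0]]]}}

```text
time_s: 21.2
ee_pos: [0.5312, -0.2597, 0.146]
tcp_rot: [[0.975, -0.001, -0.224], [0.224, 0.001, 0.975], [-0.001, -1.0, 0.001]]
force: [0.9, 0.2, -0.0]
gripper_width: 0.0129
```

```bash
python3 rel.py .5306 -.2602 .0917 102.7; cat > ov2.py <<'E'
import sys
from h import *
S=ctrl.camera("scene")
s=ctrl.observe(); p=s["ee_pos"]; R=s["tcp_rot"]
yaw=np.arctan2(R[1,2],R[0,2])-np.pi/2
k=[p[0],p[1],yaw]; z0=p[2]-.0817; r=[.5298,-.2605,.2216]
it=[(pl(k,box(-.018,.018,-.0025,.0025,z0,z0+.02)),(0,255,0),"box"),(circ(k[0],k[1],z0+.026,.014),(0,255,0),"p"),(pl(r,box(-.0375,.0375,-.025,.025,0,.03)),(0,255,255),"box"),(pl(r,box(-.0225,.0225,-.0055,.0055,.03,.03)),(0,255,255),"box")]
over(S,175,200,56,72,7,it,"pics/a.png");over(S,175,200,56,72,7,[],"pics/b.png")
cv2.imwrite(f"pics/{sys.argv[1]}.png",np.hstack([cv2.imread("pics/a.png"),cv2.imread("pics/b.png")]))
E
python3 ov2.py o1
```

```text
shift [-0.6 54.3 -0.4] turn [-0.04  0.26 -0.04]
t 21.2 q [-0.45  0.17  0.06  1.46  0.   -0.68] pos [ 0.5312 -0.2597  0.146 ] yaw 102.96 F [ 0.9  0.2 -0. ] M [ 0.    0.03 -0.02] w 0.0129
```

View pics/o1.png

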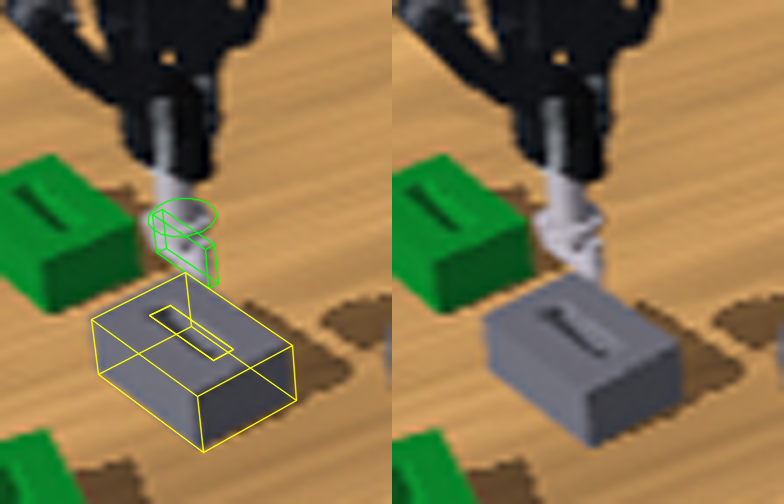

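>>> {"name": "send_rows", "arguments": {"steps": [[[-0.6,10,-0.4,0,0.2,0],[-0.6,22,-0.4,0,0.2,0],[-0.6,32,-0.4,0,0.2,0],[-0.6,35,-0.4,0,0.2,0],[-0.6,38,-0.4,0,0.2,0],[-0.6,40,-0.4,0,0.2,0]]]}}

```text
time_s: 21.75
ee_pos: [0.5306, -0.261, 0.1058]
tcp_rot: [[0.976, -0.0, -0.22], [0.22, 0.0, 0.976], [-0.0, -1.0, 0.0]]
force: [-0.6, 0.6, -1.8]
gripper_width: 0.0127
```

```bash
python3 rel.py .5306 -.2602 .0917 102.7; python3 ov2.py o2
```

```text
shift [ 0.2 14.1  0.8] turn [-0.02 -0.01 -0.02]
t 21.75 q [-0.46  0.18 -0.01  1.38  0.   -0.68] pos [ 0.5306 -0.261   0.1058] yaw 102.69 F [-0.6  0.6 -1.8] M [ 0.02 -0.   -0.02] w 0.0127
```

View pics/o2.png

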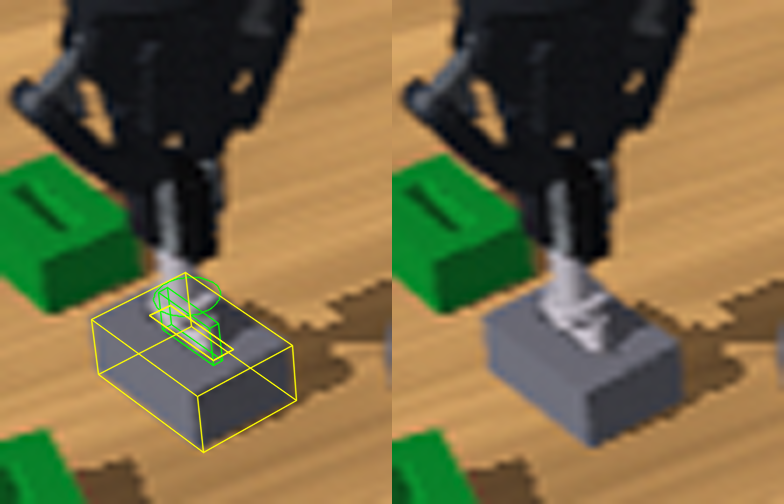

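>>> {"name": "send_rows", "arguments": {"steps": [[[0,4,0.6,0,0,0],[0,8,0.6,0,0,0],[0,11,0.6,0,0,0],[0,12,0.6,0,0,0],[0,12,0.6,0,0,0]]]}}

```text
time_s: 22.22
ee_pos: [0.5304, -0.2604, 0.0939]
tcp_rot: [[0.976, -0.0, -0.22], [0.22, 0.0, 0.976], [-0.0, -1.0, 0.0]]
force: [-0.5, 0.6, -2.1]
gripper_width: 0.013
```

```bash
python3 rel.py .5306 -.2602 .0917 102.7
```

```text
shift [0.2 2.2 0.2] turn [-0.02 -0.   -0.02]
t 22.2167 q [-0.46  0.18 -0.03  1.36  0.   -0.68] pos [ 0.5304 -0.2604  0.0939] yaw 102.7 F [-0.5  0.6 -2.1] M [ 0.05  0.02 -0.04] w 0.013
```

>>> {"name": "send_rows", "arguments": {"steps": [[[0,1,0,0,0,0],[0,2,0,0,0,0],[0,3,0,0,0,0],[0,3,0,0,0,0]]]}}

```text
time_s: 22.55
ee_pos: [0.5308, -0.2605, 0.0917]
tcp_rot: [[0.976, 0.001, -0.22], [0.22, -0.0, 0.976], [0.001, -1.0, -0.0]]
force: [-0.8, 0.6, 1.2]
gripper_width: 0.0126
```

```bash
python3 rel.py .5306 -.2602 .0917 102.7; python3 ov2.py o3
```

```text
shift [-0.1 -0.   0.3] turn [0.02 0.   0.03]
t 22.55 q [-0.46  0.18 -0.03  1.35  0.   -0.68] pos [ 0.5308 -0.2605  0.0917] yaw 102.7 F [-0.8  0.6  1.2] M [0.09 0.03 0.04] w 0.0126
```

View pics/o3.png

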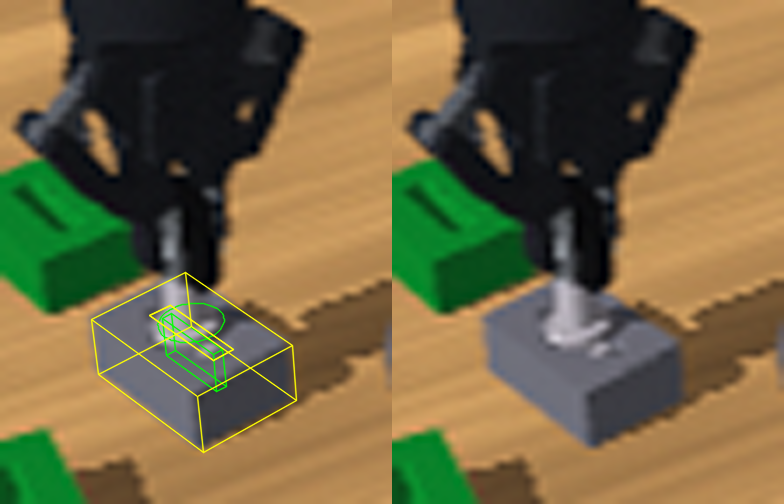

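>>> {"name": "send_rows", "arguments": {"steps": [[[0,0,0,0,0,0],[0,0,0,0,0,0]]], "squeeze": 20}}

```text
time_s: 22.77
ee_pos: [0.5308, -0.2605, 0.0917]
tcp_rot: [[0.976, 0.001, -0.22], [0.22, -0.0, 0.976], [0.001, -1.0, -0.0]]
force: [0.8, -0.6, 2.7]
gripper_width: 0.0129
```

>>> {"name": "send_rows", "arguments": {"steps": [[[0,0,0,0,0,0],[0,0,0,0,0,0],[0,0,0,0,0,0],[0,0,0,0,0,0],[0,0,0,0,0,0],[0,0,0,0,0,0]]], "grip": 0.9}}

```text
time_s: 23.27
ee_pos: [0.5306, -0.2605, 0.0912]
tcp_rot: [[0.976, -0.0, -0.22], [0.22, 0.0, 0.976], [-0.0, -1.0, 0.0]]
force: [1.0, -0.6, 0.5]
gripper_width: 0.077
```

```bash
python3 ov2.py p1
```

```text
(no output)
```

View pics/p1.png

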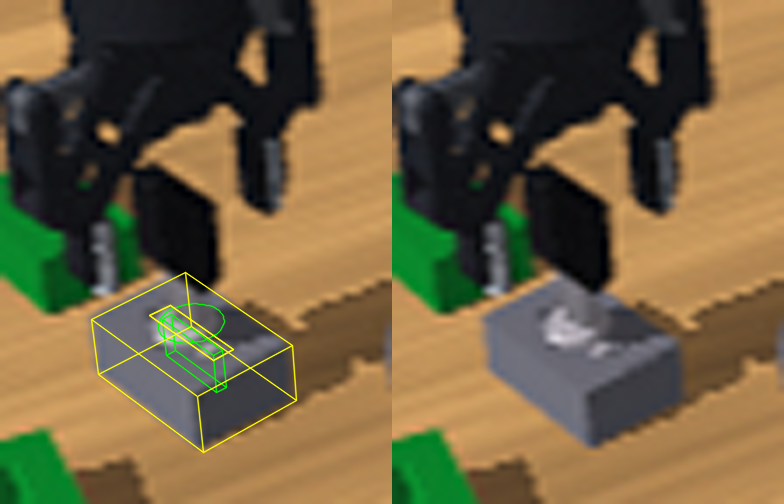

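Key stands seated, fingers clear. Retreat upward, then away so the top camera sees.

>>> {"name": "send_rows", "arguments": {"steps": [[[0,-15,0,0,0,0],[0,-35,0,0,0,0],[0,-60,0,0,0,0],[0,-90,0,0,0,0],[0,-120,0,0,0,0],[0,-150,0,0,0,0],[-20,-165,0,0,0,0],[-40,-165,0,0,0,0]]]}}

```text
time_s: 23.98
ee_pos: [0.4925, -0.2696, 0.2601]
tcp_rot: [[0.975, 0.005, -0.221], [0.221, -0.003, 0.975], [0.004, -1.0, -0.004]]
force: [1.3, -0.9, -0.2]
gripper_width: 0.0771
```

>>> {"name": "send_rows", "arguments": {"steps": [[[-35,0,0,0,0,0],[-70,0,0,0,0,0],[-105,0,0,0,0,0],[-140,0,0,0,0,0],[-175,0,0,0,0,0],[-190,0,0,0,0,0],[-190,0,0,0,0,0],[-190,0,0,0,0,0]]]}}

```text
time_s: 24.65
ee_pos: [0.3058, -0.3113, 0.2567]
tcp_rot: [[0.976, 0.001, -0.218], [0.218, -0.001, 0.976], [0.001, -1.0, -0.001]]
force: [-0.3, 0.9, 0.3]
gripper_width: 0.0768
```

```bash
python3 rel.py .5306 -.2602 .0917 102.7|tail -1; python3 - <<'E'
from h import *
T=ctrl.camera("top");S=ctrl.camera("scene")
r=[.5298,-.2605,.2216]; k=r
it=[(pl(r,box(-.0375,.0375,-.025,.025,0,.03)),(0,255,255),"box"),(pl(k,box(-.023,.023,-.007,.007,.063,.105)),(0,255,0),"box")]
over(T,340,190,46,56,8,it,"pics/a.png");over(S,180,210,46,56,8,it,"pics/b.png")
cv2.imwrite("pics/q1.png",np.hstack([cv2.imread("pics/a.png"),cv2.imread("pics/b.png")]))
cv2.imwrite("pics/q2.png",T["image"]);
cv2.imwrite("pics/q3.png",np.hstack([cv2.resize(T["image"][182:212,185:215],None,fx=13,fy=13,interpolation=2),cv2.resize(S["image"][193:223,317:347],None,fx=13,fy=13,interpolation=2)]))
E
```

```text
t 24.65 q [-0.79 -0.18 -0.08  1.67  0.   -1.01] pos [ 0.3058 -0.3113  0.2567] yaw 102.6 F [-0.3  0.9  0.3] M [-0.06 -0.02  0.02] w 0.0768
```

View pics/q1.png

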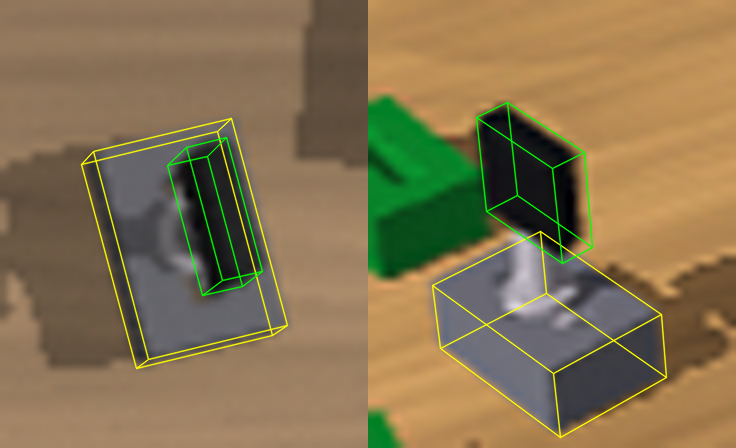

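View pics/q2.png

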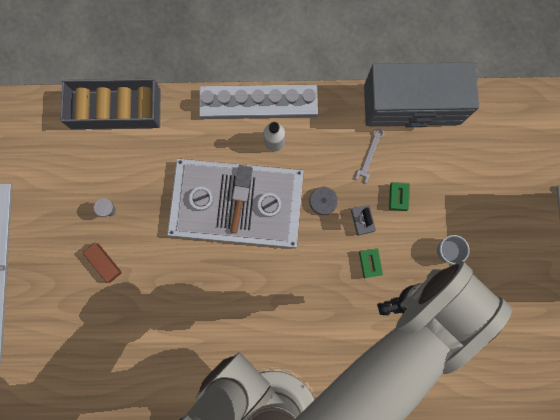

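View pics/q3.png

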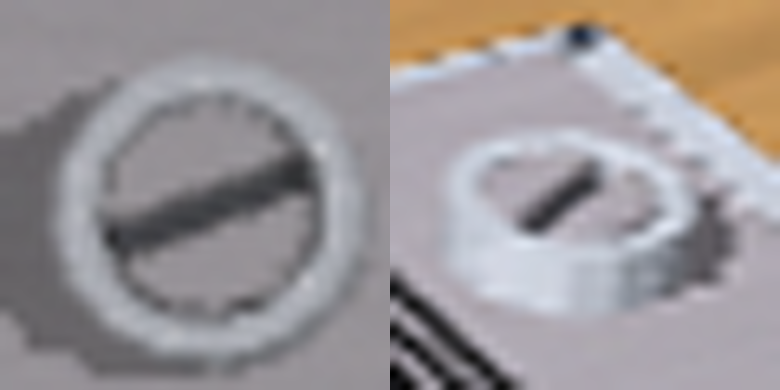

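```bash
python3 -c "
from plant import ctrl
print(ctrl.sign_off())"
```

```text
the job is handed in; nothing more can be done
None
```

The open stud, the one at the +y end of the cover, is locked. The key stands back in the grey rest, and I handed the job in at about 24.7 s.

- **Stud:** On the way in, the key's shoulder first caught on the edge of the slot. I moved it sideways about 2 mm and it seated. I pressed lightly and turned clockwise until the push resistance fell away at the entry. I then pushed it to the bottom, at about 12.5 mm and 10 N, and turned on until the torque rose to about 0.48 N m at the stop. When I lifted, the spring followed until contact was lost at about 5.5–6.5 mm of press. The last pictures show the head flush and the slot turned about 1.6–1.7 rad from its start.
- **Key:** It touched down at the same tool height at which I had picked it up, so the flange is on the block. In both cameras it looks upright and in its starting place, to within about a pixel or two (roughly 3–5 mm).
- **Rest of the bench:** In the last top picture the other items and the locked stud look as they did at the start, judged by eye. The gripper was open and clear of everything at hand-in.

**Disagreements:** The two cameras and the robot differed by 2–5 mm, so I centred the key on the stud by feel while turning. The turning torque read about zero for most of the turn, although the stud clearly followed the key. I saw no failed checks; the sign-off itself gives no verdict.

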